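Lock a bowl post into the bench channel

ROBOT

A 6-joint arm with a two-finger parallel gripper is mounted at the origin on the work surface. World frame = base frame: x ahead of the robot, y to its left, z up, the work surface at z = 0. Lengths are in mm, angles in degrees, forces in N, time in s.
With the tool pointing down it reaches from about 300 to 850 mm from the base axis. Payload 4.2 kg.
Tool frame: the origin (TCP) lies at the very end of the fingers, on their centre line; the grasp point (between the pads) lies 19 mm behind it (env.grip_depth is the distance from the TCP to the grasp point, in mm); y points along the fingers, z is the direction in which the jaws open and shut, and the axes are right-handed (so a half turn about y gives the same grasp; the last joint's range is limited). The gripper opens to 91 mm and grips with 3 to 60 N. Pads are 32 mm wide; open, the fingers measure 118 mm over their backs; the gripper's body (76 mm by 178 mm) begins 60 mm behind the grasp point.
Start: joints at [-76.261, 18.312, 89.639, -0, 72.044, -1.146], TCP at [147.713, -555.72, 213.976] pointing down, gripper open.
Joint ranges: [-177.97, 177.97], [-48.28, 115.42], [12.27, 149.76], [-77.06, 257.06], [2.81, 150.46], [-146.56, 146.56]. Speed limits (degrees/s): [147.25, 147.25, 180, 180, 180, 180].

INTERFACE

Orientations are given as [roll, pitch, yaw] about the fixed x, y, z axes, in that order (R = Rz(yaw) Ry(pitch) Rx(roll)).
In Python, from workcell import state, imaging, job, env gives the robot as it stands.
- The arm moves only by the shell command python3 -m pendant 'ROWS' [FORCE]. ROWS is JSON, a list of rows, each an object with "delta_pos": the shift along the tool's x, y, z in cm, a list of three; "twist": the turn, a rotation vector about the tool's x, y, z in degrees, a list of three; "grip": the opening in per cent of the stroke, from 0 (shut) to 100 (fully open). In form: [{"delta_pos": [tx, ty, tz], "twist": [wx, wy, wz], "grip": grip}, ...]. A call has exactly 5 rows; each row is the pose to reach, as a shift and turn from the pose commanded when the call began, along the tool's axes at that moment; what a row does not reach only later rows make up. A row lasts 1/10 s, in which the tool goes at most 50 mm and 8.59 degrees, less where a joint would pass 70% of its speed; a pose out of reach is approached as far as the arm can. A call with a gripper value outside its range is refused whole. The fingers move at their own pace and stop on an object; FORCE is the grip in N (left out, the last holds). Time passes only in rows, so rows that repeat a pose let the fingers close, or fill a call up. It gives the time, the measured TCP pose, the force and the opening at its end, in the units of the state.
- state(): the state, without advancing time (a new reading comes with each control period).
- imaging.grab_frame(name): name is "scene" or "top" or "wrist"; returns (picture, depth): 384x512x3 uint8, red, green, blue; 384x512 float32, mm along the optical axis (not along the pixel's ray), 0 where there is no reading.
- imaging.camera_info(name): a dict with "fx", "fy", "cx", "cy" (pixels), "R" (3x3) and "t" (3): a world point X has camera coordinates R X + t. Camera axes: x right, y down, z forward; pixel columns grow to the right and rows downward; lengths in mm; the calibration is good to about 2 mm. A picture is of the moment at which its call begins: read the wrist's pose just before it. camera_info takes no time and is no camera call; for the wrist camera it gives the pose at the moment of the call.
- job.job_done(): hands the job in, once; it reports no verdict.
The state is a dict: "time_s": time; "qpos": joint angles; "qvel": joint speeds; "effort": joint torques, N m; "ee_pos": TCP position; "ee_rot": TCP orientation; "force": force on the tool from outside, world axes, zero at the start; "torque": the same for the moment, N m; "gripper_width": finger opening in mm.
Only numpy, scipy, OpenCV 4.12 (cv2) and the standard library are available. Lean on these libraries where they do the work, as an engineer would, in place of code of your own. Each camera call takes 0.05 s, during which the arm holds its last target.

TASK

Take the loose bowl post from its rack and fit it in the bench channel at the yellow mark: lower its spring nut through the slot, press it down, turn it a quarter turn clockwise (seen from above) and let it rise until its grooves catch both lips. Tug it straight up with about 15 N to prove that it holds, then let go and leave it upright and square on the mark. Feel your way: never load the channel with more than 20 N, and leave the bowls, bottle and spatula where they are.

Things in the scene. Friction and masses are not known exactly. Their poses are not given: they have to be found in the camera images.
- post_head (a point): Centre (half-way up) of the loose bowl post's beech head, 34 x 34 mm in plan, 48 mm tall, cork on top; its four flat sides can be gripped. z is up the post, x the long axis of the nut below it, shown by a dark line on the cork. At the start it hangs in the rack, the head resting on the rack's top; draw it straight up at least 85 mm to clear.
- nut_nominal (a point): Nominal place of the spring nut's groove floors, 51 mm below the head's centre. The nut is screwed on the 12 mm stem by hand: its true height differs by up to 6 mm either way and must be felt. Steel plate 34 (x) x 19 (y) mm, 6 thick, below this; above it 3 mm ridges, the middle one 19 wide and one at each end, leave two 5.5 mm grooves along y.
- post: Loose post, 0.12 to 0.16 kg; origin on its axis, 24 mm below the head's centre, axes as post_head. Under the nut is a coil spring with a 15 mm round foot, relaxed 96 mm (also 6 mm uncertain) below the head's centre: 0.4 N per mm, solid after 20 mm. The nut has two opposite corners cut off, so inside the channel it turns clockwise only (from above); the other way it jams.
- mark_centre (a point): Where the post belongs: midway between the two yellow paint marks, mid-slot, level with the top of the lips. x along the channel, y across, z up. With the grooves up on the lips the post's head centre is 38 to 50 mm (44 nominal) above this point and the spring lifts with 5 N. The ridges are clear of the lips once pressed over 3 mm lower; the spring is solid 7 mm lower.
- rail: Steel channel 440 mm long, 41 wide, 41 high, open upward, on a fixed dark batten 500 x 75 mm, 20 high. Origin mid-length, 61 mm below the lips' top; x along it. Slot 22 mm wide; lips 2 mm thick, turned down 7 mm; inside 37 mm wide, floor 39 mm below the lips' top. At x = +165 mm stands a second post like the loose one, locked in, with a bowl on it.
- rack: Fixed wooden block 140 mm (x) by 74 mm (y), 84 mm high, origin at the centre of its underside. Two pockets 23 by 38 mm (long side along y) at x = +35 and -35 mm; the post hangs in the one at +35 mm, the other is empty.
- bowl_on_post: Wooden bowl, mouth down on the second post, 120 mm across and 69 mm high, origin at the centre of its mouth. Leave alone.
- bowl_bench: Wooden bowl of the same size, mouth down on the bench beyond the channel, origin at the centre of its mouth. Leave alone.
- bottle: Amber glass bottle with a black cap, 56 mm across, 135 mm tall, beyond the channel, origin at the centre of its base. Leave alone.
- spatula: Wooden spatula 200 mm long, 45 mm wide at its dark tip (x), lying flat on the bench, origin at the middle of its underside. Leave alone.
Mind the look-alikes: they are no part of the job. Of the things that look like the post, the middle-sized one is meant.

How it is judged:
By the outcome, as a careful person would: the job done as asked, in the order asked, and still so for the second after the job is handed in, with the robot touching nothing.
It also fails if it takes over 64 s, if anything falls off the work surface, if the arm or the gripper's body presses on something with over 40 N, if the wrist force passes 120 N, or if a joint passes its speed limit or range.

## Working session

There is one attempt and no reset: what is moved stays moved. The work goes in short steps, Python scripts to look and compute and a shell command to move; the robot and the scene stay as the last step left them, time stands still between calls to the robot, and variables do not carry over. Pictures are saved under pics/ and viewed, and the job is handed in when it is done.

```bash
ls; mkdir -p pics; cat > h.py <<'E'
import numpy as np, cv2
from workcell import state, imaging, job, env
def save(img,name): cv2.imwrite('pics/'+name, cv2.cvtColor(img,cv2.COLOR_RGB2BGR))
def world(cam,u,v,d):
    c=cam; p=np.array([(u-c['cx'])/c['fx']*d,(v-c['cy'])/c['fy']*d,d]); R=np.array(c['R']);t=np.array(c['t'])
    return R.T@(p-t)
def cloud(cam,dep):
    v,u=np.mgrid[0:dep.shape[0],0:dep.shape[1]]
    P=np.stack([(u-cam['cx'])/cam['fx']*dep,(v-cam['cy'])/cam['fy']*dep,dep],-1)
    return (P-np.array(cam['t']))@np.array(cam['R'])
def proj(cam,X):
    p=np.array(cam['R'])@np.asarray(X,float)+np.array(cam['t']); return cam['fx']*p[0]/p[2]+cam['cx'],cam['fy']*p[1]/p[2]+cam['cy']
E
python3 - <<'E'
from h import *
print(state())
for n in ('scene','top','wrist'):
    c=imaging.camera_info(n); p,d=imaging.grab_frame(n); save(p,n+'0.png'); np.savez('/tmp/'+n+'0.npz',p=p,d=d,**c)
E
```

```text
pics
{'time_s': 0.0, 'qpos': array([-7.62598325e+01,  1.83492537e+01,  8.97074487e+01, -1.43862187e-03,
        7.20442668e+01, -1.14536652e+00]), 'qvel': array([-0.00498906, -0.00367346,  0.03463682,  0.04564191,  0.09832842,
       -0.00604521]), 'effort': array([ 5.06013093e-04, -4.12464666e+01, -2.31971669e+01,  7.27018621e-02,
        4.57381003e-02, -1.47518658e-04]), 'ee_pos': array([ 147.58560457, -555.19782687,  213.13716032]), 'ee_rot': array([-9.01009763e+01,  6.50783322e-04, -1.65114022e+02]), 'force': array([ 0.57896307, -0.4152328 , -0.45197325]), 'torque': array([-0.04092797,  0.02007977,  0.0671422 ]), 'gripper_width': 91.21694836029924}
```

View pics/scene0.png

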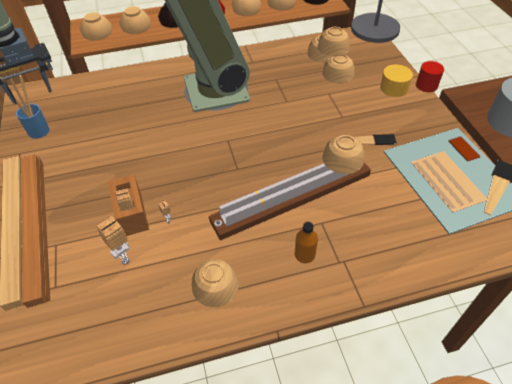

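View pics/top0.png

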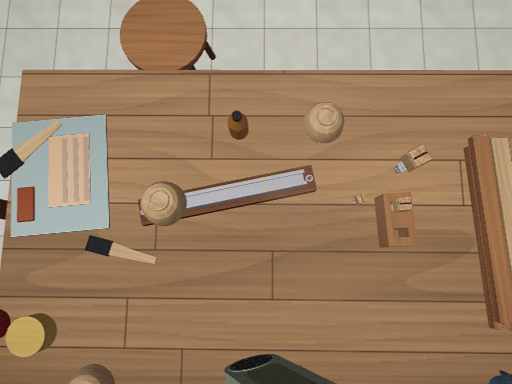

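View pics/wrist0.png

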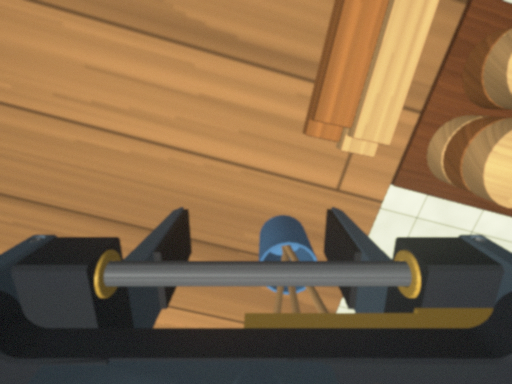

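Three things look like the post in the top view: the large one (415,158), the tiny one (360,199) and the one in the rack (402,203). The rack one is middle-sized and hangs in a pocket. I'll check it in an enlarged crop.

```bash
python3 - <<'E'
from h import *
z=np.load('/tmp/top0.npz'); p=z['p']; d=z['d']; C={k:z[k] for k in z}
a=cv2.resize(p[135:260,340:450],None,fx=4.5,fy=4.5,interpolation=cv2.INTER_CUBIC)
save(a,'crop1.png')
b=cv2.resize(p[155:230,130:330],None,fx=4,fy=4,interpolation=cv2.INTER_CUBIC)
save(b,'crop2.png')
z2=np.load('/tmp/scene0.npz')
save(cv2.resize(z2['p'][140:270,90:390],None,fx=2.6,fy=2.6,interpolation=cv2.INTER_CUBIC),'crop3.png')
W=cloud(C,d)
for u,v in [(402,203),(402,232),(385,203),(415,158),(360,199),(160,203),(324,121),(237,120),(240,190)]:
    print(u,v,W[v,u].round(1))
print(C['R'].round(3),C['t'],C['fx'])
E
```

```text
402 203 [ 523.4 -341.9  132.5]
402 232 [ 457.1 -372.7   35.2]
385 203 [ 530.4 -316.1   79.8]
415 158 [ 632.8 -370.1  160.4]
360 199 [ 540.5 -250.3   81. ]
160 203 [518.  265.9 143.7]
324 121 [ 763.1 -162.9   61.6]
237 120 [741.   76.5 130.1]
240 190 [571.5  70.9  29.9]
[[ 0.009 -1.    -0.016]
 [-0.986 -0.006 -0.165]
 [ 0.165  0.017 -0.986]] [  32.31827613  567.34676199 1054.69393117] 399.6365149307717
```

View pics/crop1.png

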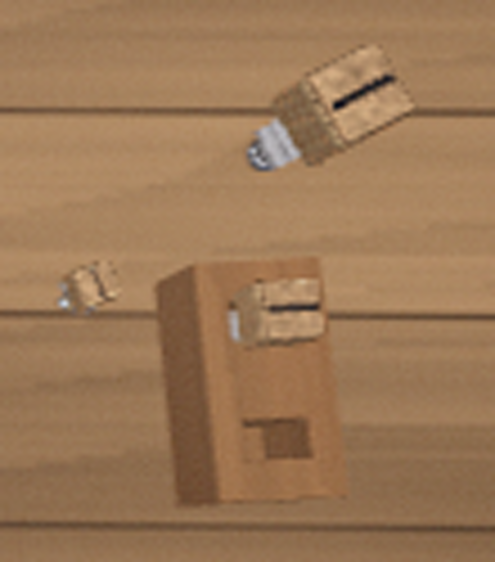

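View pics/crop2.png

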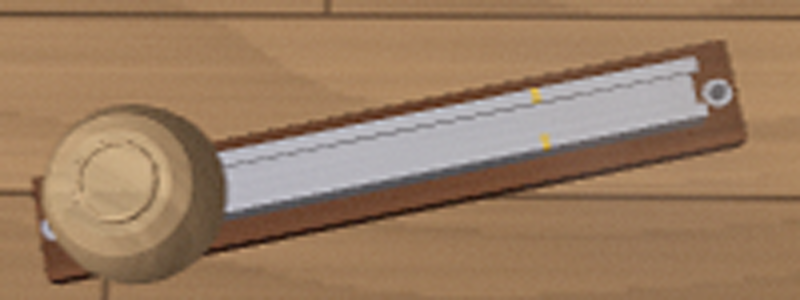

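View pics/crop3.png

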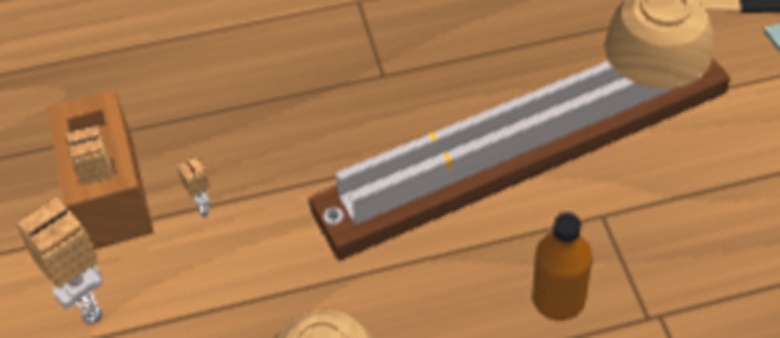

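The crop shows the post in the rack (top view pixel 402,203) is the middle-sized one of the three. The one at (415,158) is larger and the one at (360,199) is tiny. The cork line runs along image x. Next I'll measure the head and the rail.

```bash
python3 - <<'E'
from h import *
for n in ('top','scene'):
    z=np.load(f'/tmp/{n}0.npz'); p=z['p']; d=z['d']; C={k:z[k] for k in z}
    W=cloud(C,d); 
    print(n)
    m=(abs(W[...,0]-523)<30)&(abs(W[...,1]+345)<30)&(W[...,2]>122)&(W[...,2]<142)
    q=W[m]; print('head',m.sum(),q.mean(0).round(1),np.median(q[:,2])); r=cv2.minAreaRect(q[:,:2].astype(np.float32)); print(r)
    m=(abs(W[...,0]-490)<90)&(abs(W[...,1]+350)<70)&(W[...,2]>78)&(W[...,2]<90)
    q=W[m]; r=cv2.minAreaRect(q[:,:2].astype(np.float32)); print('rack',r,np.median(q[:,2]))
    m=(abs(W[...,0]-570)<100)&(W[...,1]<190)&(W[...,1]>-160)&(W[...,2]>54)&(W[...,2]<68)
    q=W[m]; r=cv2.minAreaRect(q[:,:2].astype(np.float32)); print('lips',m.sum(),r,np.median(q[:,2]))
    hsv=cv2.cvtColor(p,cv2.COLOR_RGB2HSV)
    y=(hsv[...,0]>20)&(hsv[...,0]<35)&(hsv[...,1]>130)&(hsv[...,2]>150)&(abs(W[...,0]-570)<100)&(abs(W[...,1])<190)&(W[...,2]>30)
    nn,l,s,cc=cv2.connectedComponentsWithStats(y.astype(np.uint8))
    for i in range(1,nn):
        if s[i,4]>2: print(cc[i],s[i,4],np.median(W[l==i],0).round(1))
E
```

```text
top
head 186 [ 523.  -347.8  130.7] 131.1361192471845
((523.0022583007812, -348.90283203125), (32.672080993652344, 32.81800079345703), 0.9634100198745728)
rack ((488.99652099609375, -351.879638671875), (140.1920623779297, 76.4744873046875), 3.479074239730835) 83.57039063254742
lips 471 ((573.0234985351562, 43.20185089111328), (42.21644973754883, 308.6890563964844), 11.9299955368042) 66.40736334993647
[263.5 178.5] 4 [597.7   5.6  66.6]
[266. 190.] 3 [565.7  -1.3  66.8]
scene
head 157 [ 528.6 -346.2  130.7] 131.35754153203655
((525.9628295898438, -346.8336486816406), (36.7694091796875, 32.699951171875), 2.3662984371185303)
rack ((491.13421630859375, -349.3556823730469), (146.2190399169922, 74.10294342041016), 3.5116589069366455) 84.22140923726812
lips 593 ((573.9339599609375, 43.22248840332031), (46.75202941894531, 303.8899230957031), 12.085064888000488) 64.83051073888954
[261.5 200. ] 4 [599.3   7.4  69.9]
```

```bash
cat >> h.py <<'E'
from scipy.spatial.transform import Rotation as Ro
def toolR(s): return Ro.from_euler('xyz',s['ee_rot'],degrees=True)
def plan(target=None,phi=None):
    """delta in tool cm and rotvec deg from measured pose to target TCP pos, pointing down, jaw angle phi"""
    s=state(); R=toolR(s); 
    yaw=(phi-90) if phi is not None else s['ee_rot'][2]
    Rt=Ro.from_euler('xyz',[-90,0,yaw],degrees=True)
    tw=(R.inv()*Rt).as_rotvec(degrees=True)
    dp=R.inv().apply(np.array(target)-s['ee_pos'])/10 if target is not None else None
    print('t',round(s['time_s'],2),'pos',s['ee_pos'].round(1),'rot',s['ee_rot'].round(2),'F',s['force'].round(1),'T',s['torque'].round(2),'w',round(s['gripper_width'],1))
    print('delta cm',None if dp is None else dp.round(3),'twist',tw.round(2))
E
python3 - <<'E'
from h import *
plan([520,-400,230],93.5)
s=state();c=imaging.camera_info('wrist');R=toolR(s)
cp=-np.array(c['R']).T@np.array(c['t']); print('cam in tool',R.inv().apply(cp-s['ee_pos']),'axes in tool', (np.array(c['R'])@R.as_matrix()).round(3),c['fx'])
E
```

```text
t 0.15 pos [ 147.6 -555.3  213.3] rot [ -90.08    0.   -165.11] F [-0.1 -0.3  0.7] T [-0.01  0.01 -0.01] w 91.4
delta cm [-39.978  -1.658  -5.447] twist [ 1.0000e-02 -1.6861e+02 -1.1000e-01]
cam in tool [-8.32062993e+01 -1.72011919e+02  7.59826191e-02] axes in tool [[-0.     0.     1.   ]
 [ 0.957 -0.291  0.   ]
 [ 0.291  0.957 -0.   ]] 276.1689681622485
```

```bash
python3 -m pendant '[{"delta_pos":[-4,-0.3,-0.5],"twist":[0,-8.5,0],"grip":100},{"delta_pos":[-8,-0.6,-1],"twist":[0,-17,0],"grip":100},{"delta_pos":[-12,-0.9,-1.5],"twist":[0,-25.5,0],"grip":100},{"delta_pos":[-16,-1.2,-2],"twist":[0,-34,0],"grip":100},{"delta_pos":[-20,-1.5,-2.5],"twist":[0,-42.5,0],"grip":100}]'
python3 -c "
from h import *
plan([520,-400,230],93.5)"
```

```text
time_s: 0.65
ee_pos: [335.8, -479.3, 228.8]
ee_rot: [-90.0, 0.0, -122.3]
force: [-0.9, -0.9, 0.8]
gripper_width: 91.3
t 0.65 pos [ 335.8 -479.3  228.8] rot [-9.0020e+01  1.0000e-02 -1.2227e+02] F [-0.9 -0.9  0.8] T [-0.04 -0.05  0.07] w 91.3
delta cm [-16.537  -0.121  11.337] twist [ 1.0000e-02 -1.2577e+02 -3.0000e-02]
```

```bash
python3 -m pendant '[{"delta_pos":[-3.3,0,2.3],"twist":[0,-8.5,0],"grip":100},{"delta_pos":[-6.6,0,4.5],"twist":[0,-17,0],"grip":100},{"delta_pos":[-9.9,0,6.8],"twist":[0,-25.5,0],"grip":100},{"delta_pos":[-13.2,0,9.1],"twist":[0,-34,0],"grip":100},{"delta_pos":[-16.5,0,11.3],"twist":[0,-42.5,0],"grip":100}]'
python3 -m pendant '[{"delta_pos":[0,0,0],"twist":[0,-8.5,0],"grip":100},{"delta_pos":[0,0,0],"twist":[0,-17,0],"grip":100},{"delta_pos":[0,0,0],"twist":[0,-25.5,0],"grip":100},{"delta_pos":[0,0,0],"twist":[0,-34,0],"grip":100},{"delta_pos":[0,0,0],"twist":[0,-42.5,0],"grip":100}]'
python3 -c "
from h import *
plan([440,-348,230],93.5)"
```

```text
time_s: 1.15
ee_pos: [520.1, -401.2, 228.5]
ee_rot: [-90.0, 0.0, -79.8]
force: [0.5, 0.3, 1.0]
gripper_width: 91.1
time_s: 1.65
ee_pos: [518.6, -401.9, 228.4]
ee_rot: [-90.0, 0.1, -37.3]
force: [-0.3, 0.0, -0.6]
gripper_width: 91.4
t 1.65 pos [ 518.6 -401.9  228.4] rot [-9.000e+01  6.000e-02 -3.726e+01] F [-0.3  0.  -0.6] T [ 0.05 -0.13  0.05] w 91.4
delta cm [-9.518 -0.149 -0.467] twist [-2.000e-02 -4.076e+01 -6.000e-02]
```

```bash
python3 -m pendant '[{"delta_pos":[-0.5,0,1],"twist":[0,-8.2,0],"grip":100},{"delta_pos":[-1,0,2],"twist":[0,-16.4,0],"grip":100},{"delta_pos":[-2,0,3],"twist":[0,-24.6,0],"grip":100},{"delta_pos":[-2.9,0,4],"twist":[0,-32.7,0],"grip":100},{"delta_pos":[-2.9,0,4],"twist":[0,-40.8,0],"grip":100}]'
python3 -m pendant '[{"delta_pos":[0,0,0],"twist":[0,0,0],"grip":100},{"delta_pos":[0,0,0],"twist":[0,0,0],"grip":100},{"delta_pos":[0,0,0],"twist":[0,0,0],"grip":100},{"delta_pos":[0,0,0],"twist":[0,0,0],"grip":100},{"delta_pos":[0,0,0],"twist":[0,0,0],"grip":100}]'
python3 - <<'E'
from h import *
plan([524,-348,230],93.5)
n='wrist';c=imaging.camera_info(n); p,d=imaging.grab_frame(n); save(p,n+'1.png'); np.savez('/tmp/'+n+'1.npz',p=p,d=d,**c)
W=cloud(c,d)
for zr in ((126,138),(79,90)):
    m=(abs(W[...,0]-500)<120)&(abs(W[...,1]+345)<(30 if zr[0]>100 else 70))&(W[...,2]>zr[0])&(W[...,2]<zr[1])
    if zr[0]>100: m&=abs(W[...,0]-524)<30
    q=W[m]; print(m.sum(),q.mean(0).round(1),np.median(q[:,2]),cv2.minAreaRect(q[:,:2].astype(np.float32)))
E
```

```text
time_s: 2.15
ee_pos: [519.9, -351.0, 228.7]
ee_rot: [-89.9, 0.0, 3.6]
force: [1.1, 0.3, 0.4]
gripper_width: 91.2
time_s: 2.65
ee_pos: [520.1, -352.9, 228.8]
ee_rot: [-90.0, 0.0, 3.1]
force: [-0.3, 0.0, 0.5]
gripper_width: 91.1
t 2.65 pos [ 520.1 -352.9  228.8] rot [-9.00e+01  1.00e-02  3.13e+00] F [-0.3  0.   0.5] T [ 0.11 -0.15  0.02] w 91.1
delta cm [ 0.418 -0.117  0.469] twist [-0.   -0.37 -0.01]
991 [ 523.5 -347.8  132.9] 133.20053857520887 ((524.3629150390625, -347.7464904785156), (33.08549880981445, 32.9161491394043), 2.485124349594116)
5890 [ 478.9 -350.8   85.3] 85.29521339573782 ((490.26202392578125, -349.9316711425781), (140.61412048339844, 74.32020568847656), 3.746554136276245)
```

View pics/wrist1.png

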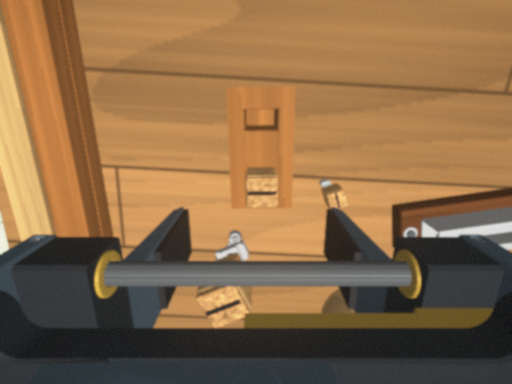

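The wrist view shows the rack post's cork at (262,187). The big look-alike is at (225,300) and the tiny one at (333,195). Both are clear of the fingers, so I'll go down.

```bash
python3 -m pendant '[{"delta_pos":[0.45,2,0.5],"twist":[0,-0.4,0],"grip":100},{"delta_pos":[0.45,5,0.5],"twist":[0,-0.4,0],"grip":100},{"delta_pos":[0.45,8.5,0.5],"twist":[0,-0.4,0],"grip":100},{"delta_pos":[0.45,11.5,0.5],"twist":[0,-0.4,0],"grip":100},{"delta_pos":[0.45,12.5,0.5],"twist":[0,-0.4,0],"grip":100}]'
python3 -c "
from h import *
plan([524.2,-347.8,90],93.6)"
```

```text
time_s: 3.2
ee_pos: [522.6, -346.3, 100.6]
ee_rot: [-89.8, 0.3, 3.6]
force: [-0.0, 0.5, -1.0]
gripper_width: 91.4
t 3.2 pos [ 522.6 -346.3  100.6] rot [-89.78   0.28   3.56] F [-0.   0.5 -1. ] T [ 0.13 -0.11 -0.03] w 91.4
delta cm [ 0.158  1.061 -0.165] twist [-0.22 -0.04 -0.28]
```

```bash
python3 -m pendant '[{"delta_pos":[0.1,0.9,-0.05],"twist":[0,0,0],"grip":100},{"delta_pos":[0.1,0.95,-0.1],"twist":[0,0,0],"grip":60},{"delta_pos":[0.1,0.95,-0.1],"twist":[0,0,0],"grip":25},{"delta_pos":[0.1,0.95,-0.1],"twist":[0,0,0],"grip":25},{"delta_pos":[0.1,0.95,-0.1],"twist":[0,0,0],"grip":25}]' 40
python3 -m pendant '[{"delta_pos":[0,0,0],"twist":[0,0,0],"grip":25},{"delta_pos":[0,0,0],"twist":[0,0,0],"grip":25},{"delta_pos":[0,0,0],"twist":[0,0,0],"grip":25},{"delta_pos":[0,0,0],"twist":[0,0,0],"grip":25},{"delta_pos":[0,0,0],"twist":[0,0,0],"grip":25}]' 40
python3 -c "
from h import *
plan([524.2,-347.8,91],93.6)"
```

```text
time_s: 3.7
ee_pos: [526.0, -348.8, 95.7]
ee_rot: [-90.1, -0.1, 3.6]
force: [-0.4, -0.2, 0.7]
gripper_width: 62.5
time_s: 4.2
ee_pos: [525.4, -348.4, 94.6]
ee_rot: [-90.0, -0.0, 3.6]
force: [-0.3, 0.5, 0.6]
gripper_width: 34.0
t 4.2 pos [ 525.4 -348.4   94.6] rot [-90.    -0.     3.58] F [-0.3  0.5  0.6] T [ 0.17 -0.13  0.  ] w 34.0
delta cm [-0.116  0.355  0.065] twist [ 0.   -0.02  0.  ]
```

```bash
python3 -m pendant '[{"delta_pos":[0,-1,0],"twist":[0,0,0],"grip":20},{"delta_pos":[0,-3,0],"twist":[0,0,0],"grip":20},{"delta_pos":[0,-5.5,0],"twist":[0,0,0],"grip":20},{"delta_pos":[0,-8,0],"twist":[0,0,0],"grip":20},{"delta_pos":[0,-11,0],"twist":[0,0,0],"grip":20}]' 40
python3 -m pendant '[{"delta_pos":[0,0,0],"twist":[0,0,0],"grip":20},{"delta_pos":[0,0,0],"twist":[0,0,0],"grip":20},{"delta_pos":[0,0,0],"twist":[0,0,0],"grip":20},{"delta_pos":[0,0,0],"twist":[0,0,0],"grip":20},{"delta_pos":[0,0,0],"twist":[0,0,0],"grip":20}]' 40
python3 - <<'E'
from h import *
plan([582,2,210],102)
for n in ('wrist','scene'):
    c=imaging.camera_info(n); p,d=imaging.grab_frame(n); save(p,n+'2.png'); np.savez('/tmp/'+n+'2.npz',p=p,d=d,**c)
save(cv2.resize(p[100:280,60:300],None,fx=3,fy=3,interpolation=cv2.INTER_CUBIC),'crop4.png')
E
```

```text
time_s: 4.7
ee_pos: [524.9, -348.1, 205.2]
ee_rot: [-90.0, 0.1, 3.6]
force: [0.2, 0.1, -0.5]
gripper_width: 34.0
time_s: 5.2
ee_pos: [525.0, -348.1, 203.2]
ee_rot: [-89.9, 0.1, 3.6]
force: [0.2, -0.1, -0.5]
gripper_width: 33.8
t 5.2 pos [ 525.  -348.1  203.2] rot [-89.92   0.11   3.58] F [ 0.2 -0.1 -0.5] T [ 0.1  -0.16 -0.01] w 33.8
delta cm [ 7.88  -0.649 34.588] twist [-0.09 -8.42 -0.1 ]
```

View pics/wrist2.png

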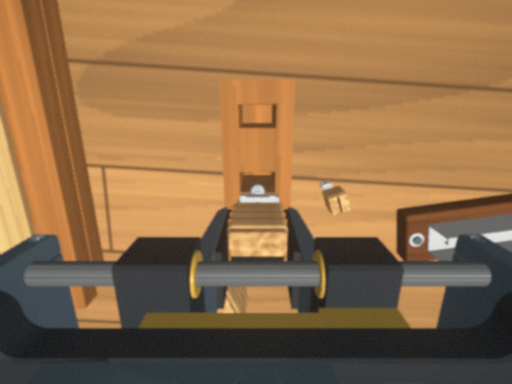

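View pics/crop4.png

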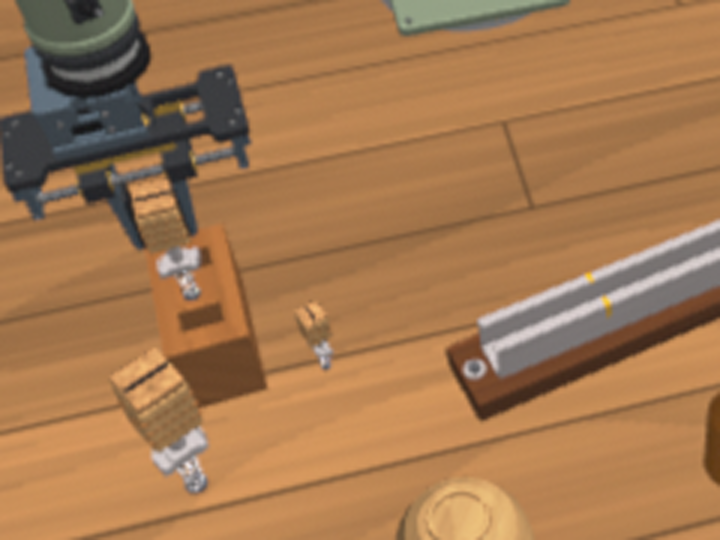

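```bash
python3 -m pendant '[{"delta_pos":[0.8,0,2.5],"twist":[0,-1.7,0],"grip":20},{"delta_pos":[2.2,0,7],"twist":[0,-3.4,0],"grip":20},{"delta_pos":[3.6,0,11.5],"twist":[0,-5.1,0],"grip":20},{"delta_pos":[5,0,16],"twist":[0,-6.8,0],"grip":20},{"delta_pos":[6.4,0,20.5],"twist":[0,-8.4,0],"grip":20}]'
python3 -m pendant '[{"delta_pos":[1,0,2.8],"twist":[0,0,0],"grip":20},{"delta_pos":[1.6,0,4.5],"twist":[0,0,0],"grip":20},{"delta_pos":[1.6,0,4.5],"twist":[0,0,0],"grip":20},{"delta_pos":[1.6,0,4.5],"twist":[0,0,0],"grip":20},{"delta_pos":[1.6,0,4.5],"twist":[0,0,0],"grip":20}]'
cat > look.py <<'E'
from h import *
import sys
tag=sys.argv[1]
plan([582,2,203],102)
n='wrist';c=imaging.camera_info(n); p,d=imaging.grab_frame(n); s=state(); save(p,n+tag+'.png'); np.savez('/tmp/'+n+tag+'.npz',p=p,d=d,ee=s['ee_pos'],er=s['ee_rot'],**c)
E
python3 look.py 3
```

```text
time_s: 5.8
ee_pos: [576.6, -138.1, 204.3]
ee_rot: [-90.0, 0.0, 12.0]
force: [0.5, -0.2, -1.4]
gripper_width: 33.8
time_s: 6.3
ee_pos: [582.7, -93.5, 204.4]
ee_rot: [-90.0, 0.0, 11.9]
force: [-0.2, -0.1, -0.7]
gripper_width: 33.4
t 6.3 pos [582.7 -93.5 204.4] rot [-9.003e+01  1.000e-02  1.194e+01] F [-0.2 -0.1 -0.7] T [ 0.19 -0.13  0.04] w 33.4
delta cm [1.909 0.13  9.355] twist [ 0.03 -0.06 -0.01]
```

View pics/wrist3.png

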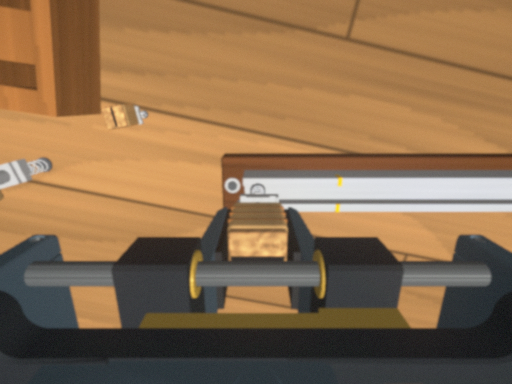

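```bash
cat > rail.py <<'E'
from h import *
import sys
f=sys.argv[1]; z=np.load(f'/tmp/wrist{f}.npz'); p=z['p']; d=z['d']; C={k:z[k] for k in z}
R=C['R'];t=C['t'];cp=-R.T@t
def ray(u,v,h):
    r=R.T@np.array([(u-C['cx'])/C['fx'],(v-C['cy'])/C['fy'],1]); return cp+r*(h-cp[2])/r[2]
W=cloud(C,d)
hsv=cv2.cvtColor(p,cv2.COLOR_RGB2HSV)
y=(hsv[...,0]>18)&(hsv[...,0]<38)&(hsv[...,1]>110)&(hsv[...,2]>130)&(W[...,2]>40)&(W[...,2]<80)&(abs(W[...,0]-580)<60)&(abs(W[...,1])<60)
nn,l,s,cc=cv2.connectedComponentsWithStats(y.astype(np.uint8)); M=[]
for i in range(1,nn):
    if s[i,4]>2:
        print(cc[i].round(2),s[i],ray(*cc[i],61).round(1)); 
m=(abs(W[...,0]-580)<70)&(W[...,1]<150)&(W[...,1]>-100)&(W[...,2]>54)&(W[...,2]<70)
q=W[m]; print('lips',m.sum(),np.median(q[:,2]),cv2.minAreaRect(q[:,:2].astype(np.float32)))
g=cv2.cvtColor(p,cv2.COLOR_RGB2GRAY)
c0=int(sys.argv[2])
for c in range(c0,c0+150,30): print(c,g[int(sys.argv[3]):int(sys.argv[4]),c].tolist())
E
python3 rail.py 3 350 145 216
python3 - <<'E'
from h import *
p=cv2.imread('pics/wrist3.png'); cv2.imwrite('pics/crop5.png',cv2.resize(p[145:220,215:365],None,fx=5,fy=5,interpolation=cv2.INTER_CUBIC))
E
```

```text
[339.36 180.38] [337 176   5  10  39] [567.4   2.7  61. ]
[337.16 207.28] [335 203   5   9  32] [600.7  10.   61. ]
lips 2040 68.63686854036641 ((577.1754150390625, 28.24854278564453), (42.19371032714844, 257.1328125), 12.017099380493164)
350 [144, 143, 144, 142, 140, 127, 111, 94, 76, 61, 57, 63, 79, 92, 98, 100, 98, 100, 98, 95, 95, 98, 100, 100, 98, 102, 105, 106, 106, 106, 108, 117, 151, 197, 220, 227, 226, 226, 226, 224, 224, 224, 223, 224, 225, 224, 223, 223, 222, 224, 225, 224, 221, 207, 168, 125, 108, 119, 148, 194, 220, 224, 225, 223, 222, 220, 203, 183, 170, 165, 167]
380 [155, 153, 153, 149, 147, 145, 143, 130, 100, 71, 60, 64, 78, 89, 98, 97, 100, 99, 95, 93, 95, 94, 92, 92, 95, 103, 104, 103, 105, 107, 107, 116, 146, 194, 220, 225, 224, 225, 222, 223, 222, 223, 224, 224, 223, 224, 223, 222, 220, 224, 223, 224, 222, 205, 168, 125, 108, 117, 149, 195, 217, 223, 224, 223, 222, 220, 206, 184, 175, 170, 167]
410 [141, 139, 137, 139, 138, 142, 146, 137, 107, 73, 57, 59, 77, 87, 90, 97, 96, 98, 94, 92, 93, 89, 93, 91, 93, 101, 101, 107, 106, 103, 108, 115, 148, 193, 219, 224, 2
[... 160 characters left out ...]
57, 153, 155]
440 [150, 152, 148, 149, 149, 147, 143, 131, 100, 66, 55, 63, 74, 81, 91, 93, 94, 92, 91, 90, 89, 88, 87, 88, 92, 100, 103, 105, 103, 107, 105, 116, 150, 199, 221, 224, 225, 224, 225, 223, 223, 223, 224, 226, 223, 226, 227, 225, 223, 224, 223, 224, 220, 206, 167, 126, 110, 116, 146, 191, 216, 224, 224, 224, 224, 222, 204, 174, 159, 159, 159]
470 [154, 156, 154, 154, 156, 154, 149, 133, 100, 66, 50, 57, 72, 79, 89, 91, 93, 92, 89, 90, 90, 87, 88, 87, 95, 95, 101, 101, 101, 102, 103, 113, 151, 196, 220, 224, 223, 224, 223, 223, 223, 223, 223, 222, 223, 225, 226, 224, 222, 222, 219, 221, 218, 205, 166, 125, 105, 114, 145, 190, 218, 223, 225, 224, 223, 218, 203, 176, 161, 158, 160]
```

View pics/crop5.png

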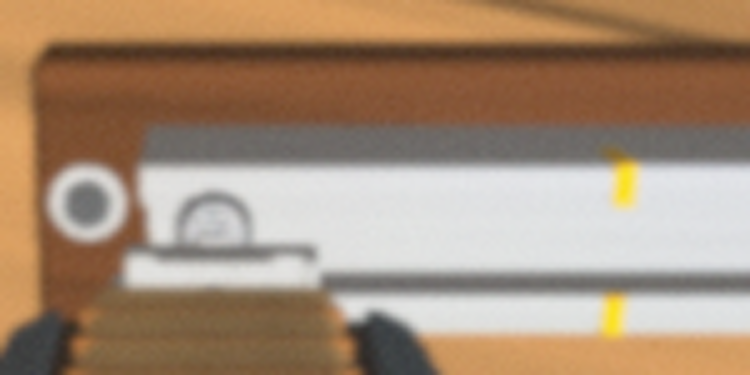

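```bash
cat >> rail.py <<'E'
yaw=np.radians(C['er'][2]); ax=np.array([np.cos(yaw),np.sin(yaw)]); ay=np.array([-np.sin(yaw),np.cos(yaw)])
print('tcp tool',C['ee']@np.r_[ax,0],C['ee']@np.r_[ay,0])
for h in (61,66):
  for u,v in ((400,177.3),(400,211.5),(339.4,181.8),(337.2,207.8),(350,177.3),(470,177.3)):
    r=ray(u,v,h)[:2]; print(h,u,v,r.round(1),'along toolx,z:',round(r@ax,1),round(r@ay,1))
v=192
for vv in (165,180,185,190,195,200,206,208,210): print(vv, np.median(W[vv,380:440],0).round(1), d[vv,380:440].mean().round(1))
E
python3 rail.py 3 350 145 146|tail -22
```

```text
tcp tool 550.7616674314675 -211.8310420839447
61 400 177.3 [549.   71.7] along toolx,z: 552.0 -43.2
61 400 211.5 [590.  87.] along toolx,z: 595.3 -36.7
61 339.4 181.8 [569.1   3.3] along toolx,z: 557.5 -114.2
61 337.2 207.8 [601.3  10.3] along toolx,z: 590.5 -114.0
61 350 177.3 [561.2  13.9] along toolx,z: 552.0 -102.2
61 470 177.3 [531.9 152.5] along toolx,z: 551.9 39.4
66 400 177.3 [548.2  68.8] along toolx,z: 550.6 -45.9
66 400 211.5 [588.6  83.9] along toolx,z: 593.3 -39.4
66 339.4 181.8 [568.    1.5] along toolx,z: 556.1 -115.8
66 337.2 207.8 [599.8   8.4] along toolx,z: 588.6 -115.6
66 350 177.3 [560.3  12. ] along toolx,z: 550.7 -103.9
66 470 177.3 [531.4 148.3] along toolx,z: 550.6 35.4
165 [535.4  95.   29.3] 342.2
180 [548.4  78.   70.2] 317.3
185 [554.1  80.4  70.4] 319.0
190 [567.1 107.   31.4] 361.6
195 [573.8 109.9  31.2] 363.7
200 [579.1 109.   35.4] 361.4
206 [578.4  89.5  70.4] 326.6
208 [580.7  89.5  70.1] 322.0
210 [583.1  91.1  70.4] 328.0
```

```bash
python3 - <<'E'
from h import *
z=np.load('/tmp/wrist3.npz'); C={k:z[k] for k in z}; p=C['p']; d=C['d']
print(C['cx'],C['cy'],C['ee'])
Rt=Ro.from_euler('xyz',C['er'],degrees=True).as_matrix()
T=(cloud(C,d)-C['ee'])@Rt   # tool frame
for v in range(180,262,3): print(v,[tuple(T[v,u].round(1)) for u in (250,259,268)], p[v,259])
R=C['R'];t=C['t'];cp=-R.T@t
def ray(u,v,h):
    r=R.T@np.array([(u-C['cx'])/C['fx'],(v-C['cy'])/C['fy'],1]); return cp+r*(h-cp[2])/r[2]
for u,v in ((400,177.3),(400,211.5),(339.4,181.8),(337.2,207.8)):
    r=ray(u,v,70); print(r.round(1),((r-C['ee'])@Rt).round(1))
a=p[175:265,215:305]; save(cv2.resize(a,None,fx=6.5,fy=6.5,interpolation=cv2.INTER_CUBIC),'crop6.png')
E
```

```text
257.1748607859277 187.3614783883554 [582.62394161 -93.59565889 204.37195277]
180 [(np.float64(2.1), np.float64(134.2), np.float64(-8.1)), (np.float64(2.3), np.float64(134.7), np.float64(2.2)), (np.float64(1.8), np.float64(133.1), np.float64(12.5))] [222 223 221]
183 [(np.float64(5.8), np.float64(134.6), np.float64(-8.2)), (np.float64(5.9), np.float64(134.7), np.float64(2.2)), (np.float64(5.9), np.float64(134.7), np.float64(12.6))] [179 177 177]
186 [(np.float64(20.9), np.float64(172.9), np.float64(-9.2)), (np.float64(-6.2), np.float64(82.2), np.float64(1.9)), (np.float64(21.4), np.float64(174.5), np.float64(14.3))] [193 192 193]
189 [(np.float64(24.8), np.float64(172.2), np.float64(-9.2)), (np.float64(-6.0), np.float64(73.1), np.float64(1.8)), (np.float64(25.1), np.float64(173.1), np.float64(14.3))] [194 194 196]
192 [(np.float64(1.1), np.float64(86.0), np.float64(-6.9)), (np.float64(-6.0), np.float64(64.0), np.float64(1.8)), (np.float64(29.3), np.float64(173.4), np.float64(14.4))] [194 194 193]
195 [(np.float64(-10.1), np.float64(43.2), np.float64(-5.8)), (np.float64(-9.9), np.float
[... 3726 characters left out ...]
64(-38.4), np.float64(-3.8)), (np.float64(-3.1), np.float64(-38.7), np.float64(1.1)), (np.float64(-3.1), np.float64(-38.8), np.float64(6.0))] [209 156 100]
258 [(np.float64(-1.3), np.float64(-38.8), np.float64(-3.8)), (np.float64(-1.5), np.float64(-39.1), np.float64(1.1)), (np.float64(-1.8), np.float64(-39.7), np.float64(6.0))] [58 52 48]
261 [(np.float64(-32.5), np.float64(-92.2), np.float64(-2.3)), (np.float64(-32.7), np.float64(-92.4), np.float64(0.7)), (np.float64(-33.2), np.float64(-93.3), np.float64(3.6))] [60 55 53]
[547.6  66.5  70. ] [ -1.2 134.3 163.9]
[587.5  81.4  70. ] [ 40.9 134.3 170.2]
[5.672e+02 1.000e-01 7.000e+01] [  4.3 134.3  94.9]
[598.5   6.8  70. ] [ 36.3 134.3  95.1]
```

View pics/crop6.png

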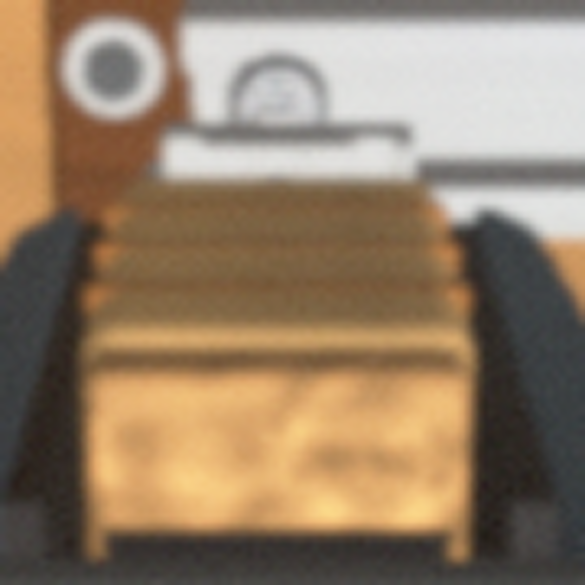

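Depth in the tool frame puts the post axis at tool x = -0.4. The slot centre is at +20 and the marks are at tool z +95. The lips' tops are at about z = 70, so the rail sits higher than its nominal height. I'll move over the mark.

```bash
python3 -m pendant '[{"delta_pos":[0.5,0,2],"twist":[0,0,0],"grip":20},{"delta_pos":[1.1,0,4.7],"twist":[0,0,0],"grip":20},{"delta_pos":[1.6,0,7.5],"twist":[0,0,0],"grip":20},{"delta_pos":[2.04,0,9.45],"twist":[0,0,0],"grip":20},{"delta_pos":[2.04,0,9.45],"twist":[0,0,0],"grip":20}]'
python3 -m pendant '[{"delta_pos":[0,0,0],"twist":[0,0,0],"grip":20},{"delta_pos":[0,0,0],"twist":[0,0,0],"grip":20},{"delta_pos":[0,1,0],"twist":[0,0,0],"grip":20},{"delta_pos":[0,3,0],"twist":[0,0,0],"grip":20},{"delta_pos":[0,4,0],"twist":[0,0,0],"grip":20}]'
cat > tl.py <<'E'
from h import *
import sys
tag=sys.argv[1]
n='wrist';c=imaging.camera_info(n); s=state(); p,d=imaging.grab_frame(n); save(p,n+tag+'.png'); np.savez('/tmp/'+n+tag+'.npz',p=p,d=d,ee=s['ee_pos'],er=s['ee_rot'],**c)
print(s['time_s'],s['ee_pos'].round(2),s['ee_rot'].round(2),s['force'].round(2))
save(cv2.resize(p[130:265,190:330],None,fx=4.4,fy=4.4,interpolation=cv2.INTER_CUBIC),'c'+tag+'.png')
E
python3 tl.py 4
```

```text
time_s: 6.85
ee_pos: [583.1, 5.3, 204.4]
ee_rot: [-90.0, -0.0, 12.1]
force: [0.0, -1.2, -1.8]
gripper_width: 33.9
time_s: 7.35
ee_pos: [582.0, 3.4, 162.3]
ee_rot: [-90.0, 0.2, 11.9]
force: [0.0, -0.1, -1.5]
gripper_width: 33.6
7.35 [581.99   3.4  162.32] [-89.97   0.18  11.92] [ 0.02 -0.11 -1.53]
```

View pics/c4.png

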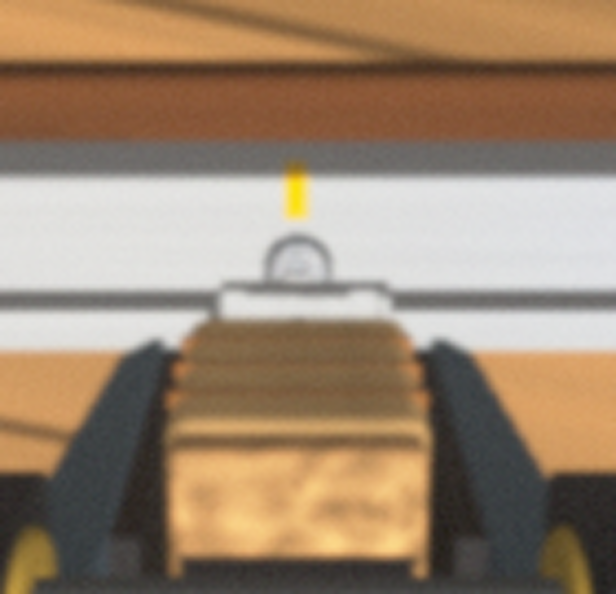

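```bash
cat > tf.py <<'E'
from h import *
import sys
tag=sys.argv[1]; z=np.load(f'/tmp/wrist{tag}.npz'); C={k:z[k] for k in z}
Rt=Ro.from_euler('xyz',C['er'],degrees=True).as_matrix(); R=C['R'];t=C['t'];cp=-R.T@t
T=(cloud(C,C['d'])-C['ee'])@Rt
def rt(u,v,h):
    r=R.T@np.array([(u-C['cx'])/C['fx'],(v-C['cy'])/C['fy'],1]); return ((cp+r*(h-cp[2])/r[2])-C['ee'])@Rt
g=cv2.cvtColor(C['p'],cv2.COLOR_RGB2GRAY).astype(float)
for cols in ((200,225),(290,320)):
    pr=g[150:220,cols[0]:cols[1]].mean(1); gr=np.gradient(pr)
    pk=[i for i in range(1,69) if abs(gr[i])>abs(gr[i-1]) and abs(gr[i])>=abs(gr[i+1]) and abs(gr[i])>8]
    for i in pk:
        a,b,c=abs(gr[i-1]),abs(gr[i]),abs(gr[i+1]); v=150+i+0.5*(a-c)/(a-2*b+c)
        print(cols,round(v,2),round(gr[i]),'x@70',rt(256,v,70)[0].round(2),'x@69',rt(256,v,69)[0].round(2), T[int(v)+2,cols[0]:cols[1],1].mean().round(1)-0)
for v in range(180,250,2): print(v, np.median(T[v,252:264],0).round(1))
E
python3 tf.py 4
```

```text
(200, 225) 169.74 38 x@70 -19.85 x@69 -19.62 91.8
(200, 225) 195.74 -42 x@70 7.05 x@69 7.38 113.5
(200, 225) 200.05 44 x@70 11.65 x@69 12.0 81.3
(200, 225) 209.12 -26 x@70 21.5 x@69 21.89 113.1
(290, 320) 169.7 38 x@70 -19.89 x@69 -19.65 92.2
(290, 320) 195.67 -41 x@70 6.97 x@69 7.31 115.3
(290, 320) 200.04 43 x@70 11.64 x@69 12.0 92.1
(290, 320) 209.19 -22 x@70 21.57 x@69 21.96 115.6
180 [  1.3 131.4   0.4]
182 [  3.6 131.1   0.4]
184 [-7.3 85.4  0.3]
186 [-5.6 84.3  0.3]
188 [-5.6 77.7  0.4]
190 [-5.6 71.4  0.3]
192 [-5.8 64.8 -0.1]
194 [-9.9 46.6  0.3]
196 [-9.9 41.4  0.3]
198 [-9.1 38.8  0.3]
200 [-7.3 39.2  0.3]
202 [-17.4   6.4   0.2]
204 [-17.6   1.9   0.3]
206 [-17.8  -2.4   0.2]
208 [-17.5  -5.3   0.2]
210 [-17.5  -8.7   0.2]
212 [-17.7 -12.5   0.2]
214 [-17.6 -15.5   0.2]
216 [-17.4 -18.2   0.2]
218 [-17.6 -21.6   0.2]
220 [-17.4 -24.2   0.2]
222 [-17.6 -27.3   0.2]
224 [-17.7 -30.4   0.2]
226 [-16.9 -31.2   0.2]
228 [-16.3 -32.6   0.2]
230 [-16.5 -35.5   0.2]
232 [-16.3 -37.5   0.2]
234 [-15.6 -38.6   0.2]
236 [-14.6 -38.9   0.2]
238 [-13.4 -38.8   0.2]
240 [-12.2 -38.7   0.2]
242 [-11.  -38.8   0.2]
244 [ -9.9 -38.9   0.2]
246 [ -8.5 -38.6   0.2]
248 [ -7.3 -38.6   0.2]
```

```bash
python3 -m pendant '[{"delta_pos":[0.12,0.5,0],"twist":[0,0,0],"grip":20},{"delta_pos":[0.12,1.5,0],"twist":[0,0,0],"grip":20},{"delta_pos":[0.12,2.8,0],"twist":[0,0,0],"grip":20},{"delta_pos":[0.12,3.8,0],"twist":[0,0,0],"grip":20},{"delta_pos":[0.12,3.8,0],"twist":[0,0,0],"grip":20}]'
python3 -m pendant '[{"delta_pos":[0,0,0],"twist":[0,0,0],"grip":20},{"delta_pos":[0,0,0],"twist":[0,0,0],"grip":20},{"delta_pos":[0,0,0],"twist":[0,0,0],"grip":20},{"delta_pos":[0,0,0],"twist":[0,0,0],"grip":20},{"delta_pos":[0,0,0],"twist":[0,0,0],"grip":20}]'
python3 tl.py 5; python3 tf.py 5
```

```text
time_s: 7.9
ee_pos: [583.0, 4.5, 124.4]
ee_rot: [-90.0, 0.2, 12.0]
force: [-0.1, 0.1, -0.8]
gripper_width: 33.6
time_s: 8.4
ee_pos: [584.4, 4.5, 126.7]
ee_rot: [-90.0, -0.0, 12.0]
force: [0.3, -0.4, -0.6]
gripper_width: 33.9
8.4 [584.43   4.47 126.72] [-9.001e+01 -3.000e-02  1.199e+01] [ 0.28 -0.37 -0.62]
(200, 225) 175.95 40 x@70 -22.83 x@69 -22.57 56.4
(200, 225) 203.75 -42 x@70 2.48 x@69 2.85 91.3
(200, 225) 210.29 24 x@70 8.67 x@69 9.06 34.9
(290, 320) 175.92 41 x@70 -22.85 x@69 -22.59 56.6
(290, 320) 203.7 -41 x@70 2.43 x@69 2.8 91.2
(290, 320) 210.3 26 x@70 8.68 x@69 9.07 36.2
180 [-19.4  56.1   0.3]
182 [-17.6  56.1   0.3]
184 [-15.8  56.2   0.3]
186 [-14.1  55.9   0.3]
188 [-5.5 78.   0.3]
190 [-5.5 71.8  0.3]
192 [-5.6 65.5  0.3]
194 [-10.   46.2   0.3]
196 [-10.   41.1   0.3]
198 [-9.  39.   0.3]
200 [-7.2 39.3  0.3]
202 [-17.5   6.2   0.2]
204 [-17.6   1.9   0.2]
206 [-17.7  -2.1   0.2]
208 [-17.4  -5.    0.2]
210 [-17.6  -9.    0.2]
212 [-17.8 -12.7   0.2]
214 [-17.6 -15.4   0.2]
216 [-17.6 -18.7   0.2]
218 [-17.5 -21.4   0.2]
220 [-17.5 -24.3   0.2]
222 [-17.4 -27.    0.2]
224 [-17.6 -30.1   0.2]
226 [-16.9 -31.1   0.2]
228 [-16.2 -32.3  -0.1]
230 [-16.6 -35.7   0.2]
232 [-16.4 -37.7   0.2]
234 [-15.7 -38.6   0.2]
236 [-14.5 -38.7   0.2]
238 [-13.4 -38.7   0.2]
240 [-12.1 -38.5   0.2]
242 [-11.1 -38.9   0.2]
244 [ -9.7 -38.6   0.2]
246 [ -8.8 -39.    0.2]
248 [ -7.3 -38.6  -0.1]
```

View pics/c5.png

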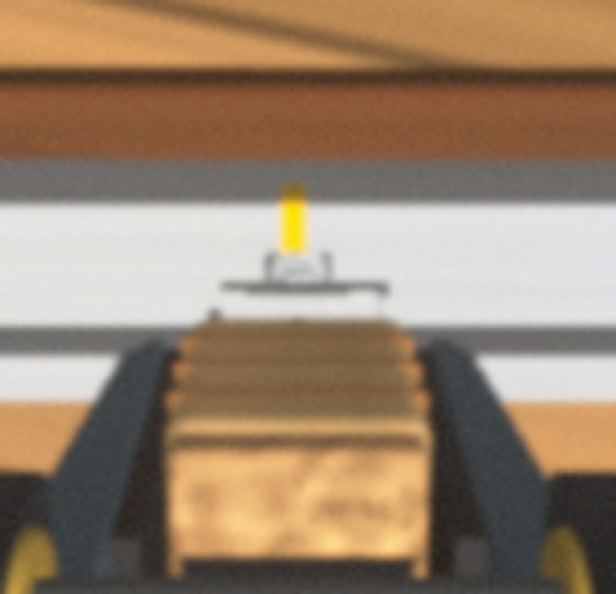

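```bash
python3 -m pendant '[{"delta_pos":[-0.2,0,-0.08],"twist":[0,0,0],"grip":20},{"delta_pos":[-0.2,0,-0.08],"twist":[0,0,0],"grip":20},{"delta_pos":[-0.2,0,-0.08],"twist":[0,0,0],"grip":20},{"delta_pos":[-0.2,0,-0.08],"twist":[0,0,0],"grip":20},{"delta_pos":[-0.2,0,-0.08],"twist":[0,0,0],"grip":20}]'
python3 -m pendant '[{"delta_pos":[0,0,0],"twist":[0,0,0],"grip":20},{"delta_pos":[0,0,0],"twist":[0,0,0],"grip":20},{"delta_pos":[0,0,0],"twist":[0,0,0],"grip":20},{"delta_pos":[0,0,0],"twist":[0,0,0],"grip":20},{"delta_pos":[0,0,0],"twist":[0,0,0],"grip":20}]'
python3 tl.py 6; python3 tf.py 6 | head -12
python3 -c "from h import *; print(state())"
```

```text
time_s: 8.95
ee_pos: [582.5, 3.3, 126.4]
ee_rot: [-90.0, -0.0, 12.0]
force: [-0.4, 0.1, -2.4]
gripper_width: 33.6
time_s: 9.45
ee_pos: [582.5, 3.2, 126.4]
ee_rot: [-90.0, 0.0, 12.0]
force: [0.3, 0.3, -1.1]
gripper_width: 33.9
9.45 [582.48   3.24 126.43] [-90.     0.    11.99] [ 0.26  0.26 -1.08]
(200, 225) 150.84 12 x@70 -44.41 x@69 -44.24 97.9
(200, 225) 178.36 37 x@70 -20.73 x@69 -20.47 56.0
(200, 225) 205.92 -42 x@70 4.44 x@69 4.82 87.7
(200, 225) 212.86 24 x@70 11.03 x@69 11.44 30.9
(290, 320) 151.28 12 x@70 -44.04 x@69 -43.88 88.6
(290, 320) 178.35 38 x@70 -20.74 x@69 -20.47 56.1
(290, 320) 205.88 -42 x@70 4.41 x@69 4.79 85.4
(290, 320) 212.87 26 x@70 11.04 x@69 11.45 33.0
180 [-19.4  56.    0.3]
182 [-17.6  55.9   0.3]
184 [-15.9  55.8   0.3]
186 [-14.1  55.9   0.3]
{'time_s': 9.5, 'qpos': array([-8.08357791e-01,  2.28214130e+01,  9.60918423e+01, -3.43075764e-03,
        6.10845731e+01, -1.02789233e+02]), 'qvel': array([ 0.05004043, -0.01882989, -0.03295622, -0.06976766,  0.01941815,
        0.040377  ]), 'effort': array([ 9.78369571e-04, -4.39926589e+01, -2.14724743e+01, -4.61880199e-02,
        6.92570256e-02,  6.13904626e-05]), 'ee_pos': array([582.49060865,   3.26493277, 126.43877404]), 'ee_rot': array([-9.00034093e+01, -1.45293870e-03,  1.19825343e+01]), 'force': array([ 0.3456841 ,  0.92049429, -1.43980406]), 'torque': array([ 0.06986059, -0.13946098, -0.07684552]), 'gripper_width': 33.69127330476551}
```

View pics/c6.png

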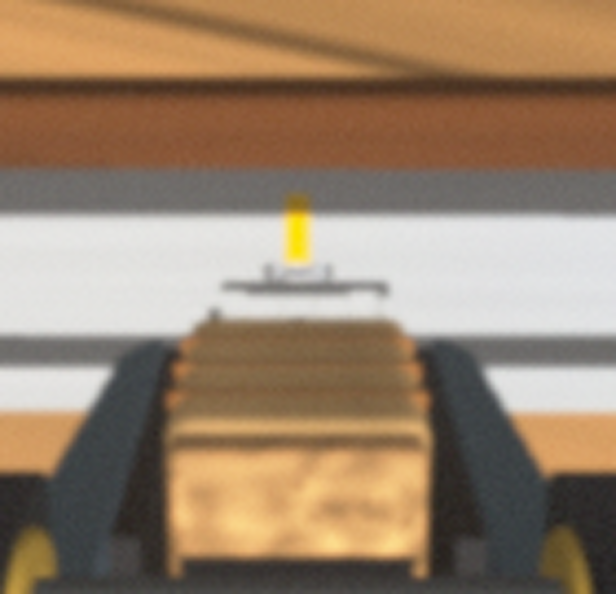

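Slot centre and post axis now agree to 0.2 mm, and the mark column lines up with the post. I'll lower it in small steps and watch the force.

```bash
python3 -m pendant '[{"delta_pos":[0,0.2,0],"twist":[0,0,0],"grip":20},{"delta_pos":[0,0.4,0],"twist":[0,0,0],"grip":20},{"delta_pos":[0,0.6,0],"twist":[0,0,0],"grip":20},{"delta_pos":[0,0.8,0],"twist":[0,0,0],"grip":20},{"delta_pos":[0,0.9,0],"twist":[0,0,0],"grip":20}]'
python3 -c "
from h import *
plan([582.5,3.2,105],102)"
```

```text
time_s: 10.0
ee_pos: [582.4, 3.2, 117.1]
ee_rot: [-90.0, 0.0, 12.0]
force: [-0.1, -0.2, -1.3]
gripper_width: 33.9
t 10.0 pos [582.4   3.2 117.1] rot [-9.000e+01  2.000e-02  1.198e+01] F [-0.1 -0.2 -1.3] T [ 0.15 -0.08  0.06] w 33.9
delta cm [ 0.01   1.213 -0.007] twist [-0.   -0.02 -0.02]
```

```bash
python3 -m pendant '[{"delta_pos":[0,0.1,0],"twist":[0,0,0],"grip":20},{"delta_pos":[0,0.2,0],"twist":[0,0,0],"grip":20},{"delta_pos":[0,0.3,0],"twist":[0,0,0],"grip":20},{"delta_pos":[0,0.4,0],"twist":[0,0,0],"grip":20},{"delta_pos":[0,0.4,0],"twist":[0,0,0],"grip":20}]'
python3 -c "
from h import *
plan([582.5,3.2,105],102)"
```

```text
time_s: 10.5
ee_pos: [582.4, 3.2, 113.5]
ee_rot: [-90.0, 0.0, 12.0]
force: [-0.9, 0.5, 0.5]
gripper_width: 33.7
t 10.5 pos [582.4   3.2 113.5] rot [-9.000e+01  1.000e-02  1.198e+01] F [-0.9  0.5  0.5] T [ 0.09  0.12 -0.04] w 33.7
delta cm [ 0.007  0.846 -0.006] twist [ 0.   -0.02 -0.01]
```

```bash
python3 -m pendant '[{"delta_pos":[0,0.15,0],"twist":[0,0,0],"grip":20},{"delta_pos":[0,0.3,0],"twist":[0,0,0],"grip":20},{"delta_pos":[0,0.45,0],"twist":[0,0,0],"grip":20},{"delta_pos":[0,0.6,0],"twist":[0,0,0],"grip":20},{"delta_pos":[0,0.7,0],"twist":[0,0,0],"grip":20}]'
python3 -m pendant '[{"delta_pos":[0,0,0],"twist":[0,0,0],"grip":20},{"delta_pos":[0,0.1,0],"twist":[0,0,0],"grip":20},{"delta_pos":[0,0.2,0],"twist":[0,0,0],"grip":20},{"delta_pos":[0,0.3,0],"twist":[0,0,0],"grip":20},{"delta_pos":[0,0.3,0],"twist":[0,0,0],"grip":20}]'
python3 -c "
from h import *
plan([582.5,3.2,101],102)"
```

```text
time_s: 11.0
ee_pos: [582.5, 3.3, 106.5]
ee_rot: [-90.0, -0.0, 12.0]
force: [-0.7, -0.2, 3.4]
gripper_width: 33.5
time_s: 11.5
ee_pos: [582.5, 3.2, 103.5]
ee_rot: [-90.0, -0.0, 12.0]
force: [-1.6, 0.7, 4.7]
gripper_width: 33.8
t 11.5 pos [582.5   3.2 103.5] rot [-90.01  -0.    11.98] F [-1.6  0.7  4.7] T [0.11 0.29 0.01] w 33.8
delta cm [-0.001  0.245 -0.004] twist [ 0.01 -0.02  0.  ]
```

```bash
python3 -m pendant '[{"delta_pos":[0,0.1,0],"twist":[0,0,0],"grip":20},{"delta_pos":[0,0.2,0],"twist":[0,0,0],"grip":20},{"delta_pos":[0,0.27,0],"twist":[0,0,0],"grip":20},{"delta_pos":[0,0.27,0],"twist":[0,0,0],"grip":20},{"delta_pos":[0,0.27,0],"twist":[0,0,0],"grip":20}]'
python3 -c "
from h import *
plan([582.5,3.2,101],102)"
```

```text
time_s: 12.0
ee_pos: [582.6, 3.3, 101.0]
ee_rot: [-90.0, -0.0, 12.0]
force: [-2.2, 0.2, 6.1]
gripper_width: 34.1
t 12.0 pos [582.6   3.3 101. ] rot [-9.001e+01 -1.000e-02  1.198e+01] F [-2.2  0.2  6.1] T [ 0.12  0.43 -0.03] w 34.1
delta cm [-0.008 -0.005 -0.004] twist [ 0.01 -0.02  0.01]
```

```bash
python3 -m pendant '[{"delta_pos":[-0.01,0,0],"twist":[0,3,0],"grip":20},{"delta_pos":[-0.02,0,0],"twist":[0,6,0],"grip":20},{"delta_pos":[-0.03,0,0],"twist":[0,10,0],"grip":20},{"delta_pos":[-0.04,0,0],"twist":[0,14,0],"grip":20},{"delta_pos":[-0.05,0,0],"twist":[0,18,0],"grip":20}]'
python3 -c "
from h import *
plan([582.5,3.2,101],12)"
```

```text
time_s: 12.5
ee_pos: [582.9, 3.0, 101.2]
ee_rot: [-90.0, -0.1, -6.2]
force: [-1.0, -0.5, 4.9]
gripper_width: 33.6
t 12.5 pos [582.9   3.  101.2] rot [-90.01  -0.13  -6.17] F [-1.  -0.5  4.9] T [-0.08  0.   -0.01] w 33.6
delta cm [-0.04   0.024  0.017] twist [-7.000e-02  7.183e+01  1.200e-01]
```

```bash
python3 -m pendant '[{"delta_pos":[0,0,0],"twist":[0,5,0],"grip":20},{"delta_pos":[0,0,0],"twist":[0,10,0],"grip":20},{"delta_pos":[0,0,0],"twist":[0,15,0],"grip":20},{"delta_pos":[0,0,0],"twist":[0,20,0],"grip":20},{"delta_pos":[0,0,0],"twist":[0,24,0],"grip":20}]'
python3 -c "
from h import *
plan([582.5,3.2,101],12)"
```

```text
time_s: 13.0
ee_pos: [583.1, 2.9, 101.3]
ee_rot: [-90.0, -0.2, -30.2]
force: [-0.9, -0.4, 5.0]
gripper_width: 33.7
t 13.0 pos [583.1   2.9 101.3] rot [-89.95  -0.15 -30.18] F [-0.9 -0.4  5. ] T [-0.09  0.02  0.  ] w 33.7
delta cm [-0.065  0.03  -0.   ] twist [-0.11 47.82  0.12]
```

```bash
python3 -m pendant '[{"delta_pos":[0,0,0],"twist":[0,5,0],"grip":20},{"delta_pos":[0,0,0],"twist":[0,10,0],"grip":20},{"delta_pos":[0,0,0],"twist":[0,15,0],"grip":20},{"delta_pos":[0,0,0],"twist":[0,20,0],"grip":20},{"delta_pos":[0,0,0],"twist":[0,24,0],"grip":20}]'
python3 -c "
from h import *
plan([582.5,3.2,101],12)"
```

```text
time_s: 13.5
ee_pos: [583.1, 2.8, 101.3]
ee_rot: [-89.9, -0.1, -54.2]
force: [-0.9, -1.0, 4.7]
gripper_width: 34.1
t 13.5 pos [583.1   2.8 101.3] rot [-89.9   -0.12 -54.19] F [-0.9 -1.   4.7] T [-0.11  0.07  0.  ] w 34.1
delta cm [-0.063  0.032 -0.025] twist [-0.13 23.81  0.1 ]
```

```bash
python3 -m pendant '[{"delta_pos":[0,0,0],"twist":[0,5,0],"grip":20},{"delta_pos":[0,0,0],"twist":[0,10,0],"grip":20},{"delta_pos":[0,0,0],"twist":[0,15,0],"grip":20},{"delta_pos":[0,0,0],"twist":[0,20,0],"grip":20},{"delta_pos":[0,0,0],"twist":[0,23.8,0],"grip":20}]'
python3 -m pendant '[{"delta_pos":[0,0,0],"twist":[0,0,0],"grip":20},{"delta_pos":[0,0,0],"twist":[0,0,0],"grip":20},{"delta_pos":[0,0,0],"twist":[0,0,0],"grip":20},{"delta_pos":[0,0,0],"twist":[0,0,0],"grip":20},{"delta_pos":[0,0,0],"twist":[0,0,0],"grip":20}]'
python3 -c "
from h import *
plan([582.5,3.2,101],12)"; python3 tl.py 7
```

```text
time_s: 14.0
ee_pos: [583.0, 3.0, 101.3]
ee_rot: [-89.9, -0.1, -78.0]
force: [-0.7, -1.3, 4.9]
gripper_width: 33.7
time_s: 14.5
ee_pos: [583.0, 2.9, 101.3]
ee_rot: [-89.9, -0.1, -77.8]
force: [-0.5, -1.3, 5.6]
gripper_width: 33.9
t 14.5 pos [583.    2.9 101.3] rot [-8.986e+01 -6.000e-02 -7.781e+01] F [-0.5 -1.3  5.6] T [-0.12  0.14 -0.01] w 33.9
delta cm [-0.039  0.027 -0.045] twist [-0.14  0.19  0.06]
14.5 [583.02   2.91 101.27] [-8.986e+01 -6.000e-02 -7.781e+01] [-0.53 -1.26  5.57]
```

View pics/c7.png

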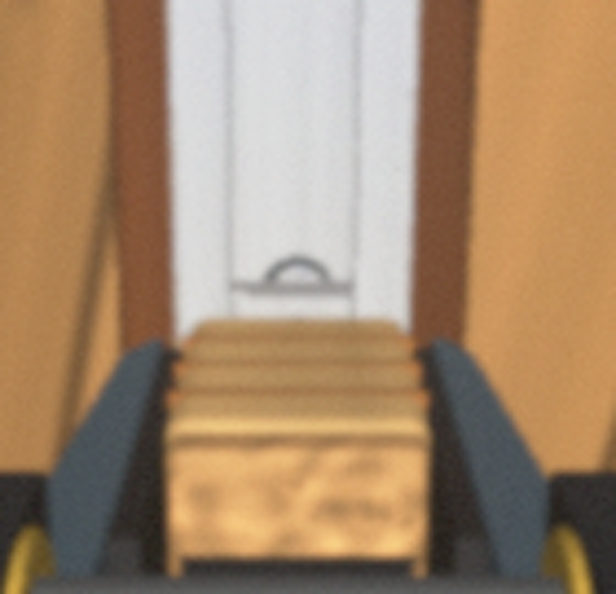

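View pics/wrist7.png

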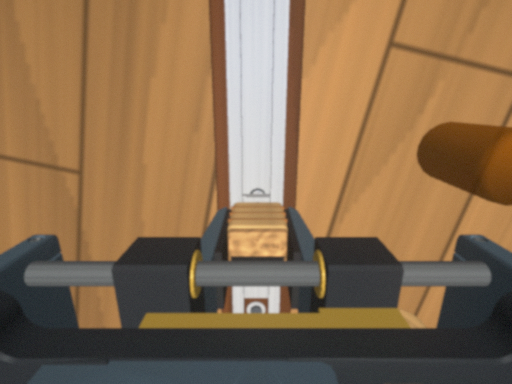

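The rail sits at crop column 293 and the post at 298, so I'll shift back 0.6 mm across the channel, then let the post rise.

```bash
python3 -m pendant '[{"delta_pos":[0,0,-0.03],"twist":[0,0.2,0],"grip":20},{"delta_pos":[0,0,-0.06],"twist":[0,0.2,0],"grip":20},{"delta_pos":[0,-0.1,-0.06],"twist":[0,0.2,0],"grip":20},{"delta_pos":[0,-0.2,-0.06],"twist":[0,0.2,0],"grip":20},{"delta_pos":[0,-0.25,-0.06],"twist":[0,0.2,0],"grip":20}]'
python3 -m pendant '[{"delta_pos":[0,-0.05,0],"twist":[0,0,0],"grip":20},{"delta_pos":[0,-0.1,0],"twist":[0,0,0],"grip":20},{"delta_pos":[0,-0.15,0],"twist":[0,0,0],"grip":20},{"delta_pos":[0,-0.15,0],"twist":[0,0,0],"grip":20},{"delta_pos":[0,-0.15,0],"twist":[0,0,0],"grip":20}]'
python3 -c "
from h import *
plan([582.5,3.2,106],12)"
```

```text
time_s: 15.05
ee_pos: [582.9, 2.9, 103.8]
ee_rot: [-89.8, -0.1, -78.0]
force: [0.9, -0.7, 5.3]
gripper_width: 33.6
time_s: 15.55
ee_pos: [581.9, 3.0, 104.9]
ee_rot: [-89.9, -0.0, -78.0]
force: [2.3, -0.7, 4.9]
gripper_width: 33.7
t 15.55 pos [581.9   3.  104.9] rot [-8.993e+01 -2.000e-02 -7.801e+01] F [ 2.3 -0.7  4.9] T [ 0.   -0.88 -0.04] w 33.7
delta cm [-0.007 -0.11   0.058] twist [-0.07 -0.01  0.02]
```

```bash
python3 -m pendant '[{"delta_pos":[0,0,0.05],"twist":[0,0,0],"grip":20},{"delta_pos":[0,0,0.05],"twist":[0,0,0],"grip":20},{"delta_pos":[0,-0.03,0.05],"twist":[0,0,0],"grip":20},{"delta_pos":[0,-0.07,0.05],"twist":[0,0,0],"grip":20},{"delta_pos":[0,-0.1,0.05],"twist":[0,0,0],"grip":20}]'
python3 -c "
from h import *
plan([582.5,3.2,106],12)"
```

```text
time_s: 16.05
ee_pos: [581.9, 3.1, 105.2]
ee_rot: [-90.0, -0.0, -78.0]
force: [4.7, -0.1, -2.1]
gripper_width: 33.6
t 16.05 pos [581.9   3.1 105.2] rot [-9.000e+01 -1.000e-02 -7.801e+01] F [ 4.7 -0.1 -2.1] T [-0.18 -1.25  0.01] w 33.6
delta cm [-0.001 -0.076  0.058] twist [ 0.   -0.01  0.01]
```

```bash
python3 tl.py 8; python3 - <<'E'
from h import *
z=np.load('/tmp/wrist8.npz'); C={k:z[k] for k in z}
Rt=Ro.from_euler('xyz',C['er'],degrees=True).as_matrix(); R=C['R'];t=C['t'];cp=-R.T@t
T=(cloud(C,C['d'])-C['ee'])@Rt
def rt(u,v,h):
    r=R.T@np.array([(u-C['cx'])/C['fx'],(v-C['cy'])/C['fy'],1]); return ((cp+r*(h-cp[2])/r[2])-C['ee'])@Rt
g=cv2.cvtColor(C['p'],cv2.COLOR_RGB2GRAY).astype(float)
for rows in ((140,150),(165,175),(180,186),(242,250)):
    pr=g[rows[0]:rows[1],195:320].mean(0); gr=np.gradient(pr)
    for i in range(1,124):
        if abs(gr[i])>abs(gr[i-1]) and abs(gr[i])>=abs(gr[i+1]) and abs(gr[i])>5:
            a,b,c=abs(gr[i-1]),abs(gr[i]),abs(gr[i+1]); u=195+i+0.5*(a-c)/(a-2*b+c)
            print(rows,round(u,2),round(gr[i]),'z@70.5',rt(u,np.mean(rows),70.5)[2].round(2),'x',rt(u,np.mean(rows),70.5)[0].round(1))
for v in (180,190,194,196,198,204,212,220,240,246): print(v,[tuple(map(float,T[v,u].round(1))) for u in (236,246,257,268,279)])
E
```

```text
16.05 [581.93   3.07 105.24] [-9.000e+01 -1.000e-02 -7.801e+01] [ 4.66 -0.15 -2.05]
(140, 150) 215.98 -17 z@70.5 -30.25 x -52.9
(140, 150) 229.65 38 z@70.5 -20.03 x -52.9
(140, 150) 241.21 -8 z@70.5 -11.39 x -52.9
(140, 150) 243.97 9 z@70.5 -9.33 x -52.9
(140, 150) 270.26 -7 z@70.5 10.32 x -52.9
(140, 150) 272.89 10 z@70.5 12.29 x -52.9
(140, 150) 285.31 -39 z@70.5 21.57 x -52.9
(140, 150) 298.74 26 z@70.5 31.61 x -52.9
(165, 175) 215.07 -12 z@70.5 -31.78 x -33.7
(165, 175) 230.32 36 z@70.5 -20.07 x -33.7
(165, 175) 242.06 -6 z@70.5 -11.05 x -33.7
(165, 175) 245.04 8 z@70.5 -8.77 x -33.7
(165, 175) 270.16 -7 z@70.5 10.52 x -33.7
(165, 175) 272.84 9 z@70.5 12.58 x -33.8
(165, 175) 284.61 -40 z@70.5 21.61 x -33.8
(165, 175) 297.7 24 z@70.5 31.66 x -33.8
(180, 186) 212.08 -11 z@70.5 -34.56 x -23.4
(180, 186) 217.86 -9 z@70.5 -30.06 x -23.4
(180, 186) 230.76 38 z@70.5 -20.02 x -23.4
(180, 186) 242.57 -6 z@70.5 -10.82 x -23.4
(180, 186) 245.04 8 z@70.5 -8.89 x -23.4
(180, 186) 269.73 -6 z@70.5 10.33 x -23.4
(180, 186) 272.38 8 z@70.5 12.39 x -23.4
(180, 186) 284.12 -39 z@70.5 21.53 x -23.
[... 850 characters left out ...]
-10.5, 41.3, 9.4), (-12.4, 35.5, 17.9)]
198 [(-10.9, 35.2, -16.2), (-9.9, 38.1, -8.4), (-9.9, 38.1, 0.4), (-9.4, 39.3, 9.3), (-10.8, 35.4, 17.9)]
204 [(-17.7, 3.1, -13.7), (-17.7, 3.1, -7.0), (-18.2, 1.8, 0.4), (-18.2, 1.8, 7.8), (-18.0, 2.2, 15.2)]
212 [(-18.3, -12.9, -12.6), (-18.4, -13.1, -6.4), (-18.0, -12.1, 0.4), (-18.2, -12.5, 7.3), (-18.1, -12.2, 14.1)]
220 [(-18.3, -25.0, -11.7), (-18.4, -25.3, -5.9), (-18.2, -24.7, 0.5), (-18.0, -24.4, 6.8), (-18.0, -24.4, 13.2)]
240 [(-12.9, -39.1, -10.8), (-12.4, -38.1, -5.5), (-11.8, -37.0, 0.5), (-12.9, -39.2, 6.3), (-12.7, -38.7, 12.2)]
246 [(-9.0, -38.5, -10.9), (-9.1, -38.7, -5.5), (-9.6, -39.6, 0.5), (-9.6, -39.7, 6.3), (-9.1, -38.7, 12.3)]
```

View pics/c8.png

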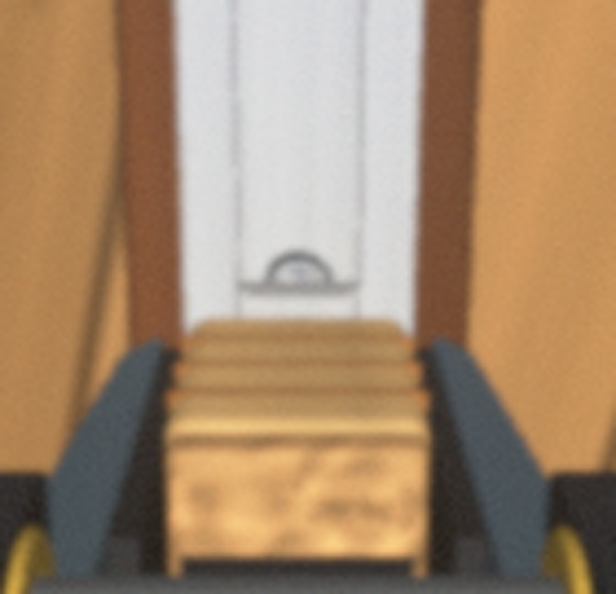

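Rail centre is 0.8 mm to +z of the post axis in this view, which matches the sideways force. I'll shift that way.

```bash
python3 -m pendant '[{"delta_pos":[0,0.02,0.04],"twist":[0,0,0],"grip":20},{"delta_pos":[0,0.03,0.08],"twist":[0,0,0],"grip":20},{"delta_pos":[0,0.03,0.08],"twist":[0,0,0],"grip":20},{"delta_pos":[0,0.03,0.08],"twist":[0,0,0],"grip":20},{"delta_pos":[0,0.03,0.08],"twist":[0,0,0],"grip":20}]'
python3 -c "
from h import *
plan([582.5,3.2,106],12)"
```

```text
time_s: 16.6
ee_pos: [582.1, 3.1, 105.2]
ee_rot: [-90.1, -0.0, -78.0]
force: [1.9, -1.4, 1.0]
gripper_width: 33.7
t 16.6 pos [582.1   3.1 105.2] rot [-9.008e+01 -1.000e-02 -7.801e+01] F [ 1.9 -1.4  1. ] T [-0.5  -0.56  0.02] w 33.7
delta cm [ 0.002 -0.082  0.044] twist [ 0.08 -0.01  0.01]
```

```bash
python3 -m pendant '[{"delta_pos":[0,0,0.03],"twist":[0,0,0],"grip":20},{"delta_pos":[0,-0.01,0.04],"twist":[0,0,0],"grip":20},{"delta_pos":[0,-0.02,0.04],"twist":[0,0,0],"grip":20},{"delta_pos":[0,-0.03,0.04],"twist":[0,0,0],"grip":20},{"delta_pos":[0,-0.04,0.04],"twist":[0,0,0],"grip":20}]'
python3 -c "
from h import *
plan([582.5,3.2,106],12)"
```

```text
time_s: 17.1
ee_pos: [582.2, 3.2, 105.2]
ee_rot: [-90.1, 0.0, -78.0]
force: [-0.5, -3.1, -2.6]
gripper_width: 33.8
t 17.1 pos [582.2   3.2 105.2] rot [-90.13   0.   -78.01] F [-0.5 -3.1 -2.6] T [-0.75 -0.14  0.14] w 33.8
delta cm [ 0.003 -0.077  0.031] twist [ 0.13 -0.01 -0.  ]
```

```bash
python3 -m pendant '[{"delta_pos":[0.03,0,0],"twist":[0,0,0],"grip":20},{"delta_pos":[0.05,0,0],"twist":[0,0,0],"grip":20},{"delta_pos":[0.05,-0.01,0],"twist":[0,0,0],"grip":20},{"delta_pos":[0.05,-0.02,0],"twist":[0,0,0],"grip":20},{"delta_pos":[0.05,-0.03,0],"twist":[0,0,0],"grip":20}]'
python3 -c "
from h import *
plan([582.5,3.2,106],12)"
```

```text
time_s: 17.6
ee_pos: [582.2, 3.1, 105.2]
ee_rot: [-90.1, 0.0, -78.0]
force: [-1.0, -1.3, -6.6]
gripper_width: 33.7
t 17.6 pos [582.2   3.1 105.2] rot [-9.014e+01  4.000e-02 -7.802e+01] F [-1.  -1.3 -6.6] T [-0.39  0.22  0.  ] w 33.7
delta cm [-0.006 -0.075  0.032] twist [ 0.14 -0.02 -0.04]
```

```bash
python3 -m pendant '[{"delta_pos":[0,-0.01,0],"twist":[0,0,0],"grip":20},{"delta_pos":[0,-0.02,0],"twist":[0,0,0],"grip":20},{"delta_pos":[0,-0.03,0],"twist":[0,0,0],"grip":20},{"delta_pos":[0,-0.04,0],"twist":[0,0,0],"grip":20},{"delta_pos":[0,-0.05,0],"twist":[0,0,0],"grip":20}]'
python3 -c "
from h import *
plan([582.5,3.2,106],12)"
```

```text
time_s: 18.1
ee_pos: [582.2, 3.1, 105.4]
ee_rot: [-90.1, 0.0, -78.0]
force: [-1.7, -0.0, -17.1]
gripper_width: 34.1
t 18.1 pos [582.2   3.1 105.4] rot [-9.015e+01  5.000e-02 -7.802e+01] F [ -1.7  -0.  -17.1] T [-0.18  0.07  0.03] w 34.1
delta cm [-0.008 -0.061  0.029] twist [ 0.15 -0.02 -0.05]
```

```bash
python3 -m pendant '[{"delta_pos":[0,0.01,0],"twist":[0,0,0],"grip":20},{"delta_pos":[0,0.01,0],"twist":[0,0,0],"grip":20},{"delta_pos":[0,0.01,0],"twist":[0,0,0],"grip":20},{"delta_pos":[0,0.01,0],"twist":[0,0,0],"grip":20},{"delta_pos":[0,0.01,0],"twist":[0,0,0],"grip":20}]'
python3 -c "
from h import *
plan([582.5,3.2,106],12)"
python3 -m pendant '[{"delta_pos":[0,0.03,0],"twist":[0,0,0],"grip":20},{"delta_pos":[0,0.06,0],"twist":[0,0,0],"grip":20},{"delta_pos":[0,0.09,0],"twist":[0,0,0],"grip":20},{"delta_pos":[0,0.1,0],"twist":[0,0,0],"grip":20},{"delta_pos":[0,0.1,0],"twist":[0,0,0],"grip":20}]'
python3 -c "
from h import *
plan([582.5,3.2,106],12)"
```

```text
time_s: 18.6
ee_pos: [582.2, 3.0, 105.5]
ee_rot: [-90.1, 0.0, -78.0]
force: [-1.6, 0.7, -24.4]
gripper_width: 34.0
t 18.6 pos [582.2   3.  105.5] rot [-9.014e+01  4.000e-02 -7.802e+01] F [ -1.6   0.7 -24.4] T [-0.    0.16  0.04] w 34.0
delta cm [-0.013 -0.054  0.029] twist [ 0.14 -0.02 -0.04]
time_s: 19.1
ee_pos: [582.3, 3.0, 105.4]
ee_rot: [-90.1, 0.0, -78.0]
force: [-4.6, 0.8, -21.1]
gripper_width: 33.9
t 19.1 pos [582.3   3.  105.4] rot [-9.011e+01  3.000e-02 -7.802e+01] F [ -4.6   0.8 -21.1] T [ 0.1   1.12 -0.01] w 33.9
delta cm [-0.015 -0.057  0.027] twist [ 0.11 -0.02 -0.03]
```

The force kept rising after the commands stopped, because the arm settles slowly. I'm unloading now.

```bash
python3 -m pendant '[{"delta_pos":[0,0.08,0],"twist":[0,0,0],"grip":20},{"delta_pos":[0,0.08,0],"twist":[0,0,0],"grip":20},{"delta_pos":[0,0.08,0],"twist":[0,0,0],"grip":20},{"delta_pos":[0,0.08,0],"twist":[0,0,0],"grip":20},{"delta_pos":[0,0.08,0],"twist":[0,0,0],"grip":20}]'
python3 -c "
from h import *
plan([582.5,3.2,106],12)"
```

```text
time_s: 19.6
ee_pos: [582.3, 3.0, 105.4]
ee_rot: [-90.1, 0.0, -78.0]
force: [-6.4, 1.0, -17.2]
gripper_width: 34.1
t 19.6 pos [582.3   3.  105.4] rot [-9.008e+01  3.000e-02 -7.802e+01] F [ -6.4   1.  -17.2] T [0.13 1.37 0.04] w 34.1
delta cm [-0.016 -0.06   0.024] twist [ 0.08 -0.02 -0.03]
```

```bash
python3 -m pendant '[{"delta_pos":[0,0.06,-0.04],"twist":[0,0,0],"grip":20},{"delta_pos":[0,0.06,-0.04],"twist":[0,0,0],"grip":20},{"delta_pos":[0,0.06,-0.04],"twist":[0,0,0],"grip":20},{"delta_pos":[0,0.06,-0.04],"twist":[0,0,0],"grip":20},{"delta_pos":[0,0.06,-0.04],"twist":[0,0,0],"grip":20}]'
python3 -c "
from h import *
plan([582.5,3.2,106],12)"
```

```text
time_s: 20.1
ee_pos: [582.2, 3.0, 105.3]
ee_rot: [-90.0, 0.0, -78.0]
force: [-5.8, 2.4, -14.3]
gripper_width: 33.9
t 20.1 pos [582.2   3.  105.3] rot [-9.003e+01  2.000e-02 -7.802e+01] F [ -5.8   2.4 -14.3] T [0.19 1.39 0.01] w 33.9
delta cm [-0.016 -0.065  0.031] twist [ 0.03 -0.02 -0.02]
```

```bash
python3 -m pendant '[{"delta_pos":[0,0.03,-0.05],"twist":[0,0,0],"grip":20},{"delta_pos":[0,0.03,-0.05],"twist":[0,0,0],"grip":20},{"delta_pos":[0,0.03,-0.05],"twist":[0,0,0],"grip":20},{"delta_pos":[0,0.03,-0.05],"twist":[0,0,0],"grip":20},{"delta_pos":[0,0.03,-0.05],"twist":[0,0,0],"grip":20}]'
python3 -c "
from h import *
plan([582.5,3.2,106],12)"
```

```text
time_s: 20.6
ee_pos: [582.2, 3.0, 105.3]
ee_rot: [-90.0, 0.0, -78.0]
force: [-6.3, 0.5, -13.1]
gripper_width: 33.8
t 20.6 pos [582.2   3.  105.3] rot [-8.997e+01  2.000e-02 -7.802e+01] F [ -6.3   0.5 -13.1] T [0.2  1.35 0.03] w 33.8
delta cm [-0.017 -0.066  0.035] twist [-0.03 -0.02 -0.02]
```

```bash
python3 -m pendant '[{"delta_pos":[0,0.05,-0.02],"twist":[0,0,0],"grip":20},{"delta_pos":[0,0.1,-0.04],"twist":[0,0,0],"grip":20},{"delta_pos":[0,0.12,-0.04],"twist":[0,0,0],"grip":20},{"delta_pos":[0,0.12,-0.04],"twist":[0,0,0],"grip":20},{"delta_pos":[0,0.12,-0.04],"twist":[0,0,0],"grip":20}]'
python3 -c "
from h import *
plan([582.5,3.2,106],12)"
```

```text
time_s: 21.1
ee_pos: [582.2, 3.0, 105.3]
ee_rot: [-89.9, 0.0, -78.0]
force: [-7.2, 0.6, -7.6]
gripper_width: 33.9
t 21.1 pos [582.2   3.  105.3] rot [-8.989e+01  1.000e-02 -7.802e+01] F [-7.2  0.6 -7.6] T [0.29 1.63 0.01] w 33.9
delta cm [-0.015 -0.069  0.038] twist [-0.11 -0.02 -0.01]
```

```bash
python3 -m pendant '[{"delta_pos":[0,0.03,-0.05],"twist":[0,0,0],"grip":20},{"delta_pos":[0,0.06,-0.1],"twist":[0,0,0],"grip":20},{"delta_pos":[0,0.06,-0.1],"twist":[0,0,0],"grip":20},{"delta_pos":[0,0.06,-0.1],"twist":[0,0,0],"grip":20},{"delta_pos":[0,0.06,-0.1],"twist":[0,0,0],"grip":20}]'
python3 -c "
from h import *
plan([582.5,3.2,106],12); print(state()['qpos'])"
```

```text
time_s: 21.6
ee_pos: [582.0, 2.9, 105.3]
ee_rot: [-89.8, 0.0, -78.0]
force: [-6.5, 2.9, -6.2]
gripper_width: 33.8
t 21.6 pos [582.    2.9 105.3] rot [-89.77   0.   -78.03] F [-6.5  2.9 -6.2] T [0.36 1.49 0.03] w 33.8
delta cm [-0.018 -0.072  0.051] twist [-0.23 -0.03 -0.  ]
[-8.74542328e-01  2.38343297e+01  9.78871669e+01  6.14945516e-02
  5.80515461e+01 -1.28799800e+01]
```

```bash
python3 -m pendant '[{"delta_pos":[0,0,0],"twist":[-0.2,0,0],"grip":38},{"delta_pos":[0,0,0],"twist":[-0.2,0,0],"grip":42},{"delta_pos":[0,0,0],"twist":[-0.2,0,0],"grip":50},{"delta_pos":[0,0,0],"twist":[-0.2,0,0],"grip":60},{"delta_pos":[0,0,0],"twist":[-0.2,0,0],"grip":60}]' 15
python3 -c "
from h import *
plan([582.5,3.2,106],12)"; python3 tl.py 9
```

```text
time_s: 22.1
ee_pos: [582.5, 2.3, 103.2]
ee_rot: [-90.0, -0.1, -78.0]
force: [-0.9, 0.9, 0.8]
gripper_width: 54.5
t 22.1 pos [582.5   2.3 103.2] rot [-8.998e+01 -6.000e-02 -7.802e+01] F [-0.9  0.9  0.8] T [ 0.01 -0.1  -0.01] w 54.5
delta cm [-0.092 -0.276  0.021] twist [-0.02 -0.02  0.06]
22.1 [582.49   2.25 103.24] [-8.998e+01 -6.000e-02 -7.802e+01] [-0.89  0.86  0.81]
```

View pics/c9.png

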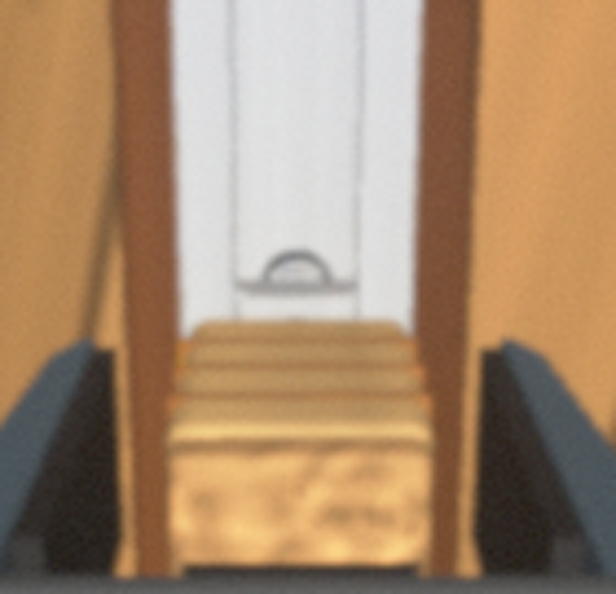

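```bash
python3 -m pendant '[{"delta_pos":[0,-0.5,0],"twist":[0,0,0],"grip":70},{"delta_pos":[0,-2.5,0],"twist":[0,0,0],"grip":70},{"delta_pos":[0,-5.5,0],"twist":[0,0,0],"grip":70},{"delta_pos":[0,-9,0],"twist":[0,0,0],"grip":70},{"delta_pos":[0,-12,0],"twist":[0,0,0],"grip":70}]'
python3 -m pendant '[{"delta_pos":[-6,0,0],"twist":[0,0,0],"grip":70},{"delta_pos":[-6,0,0],"twist":[0,0,0],"grip":70},{"delta_pos":[-6,0,0],"twist":[0,0,0],"grip":70},{"delta_pos":[-6,0,0],"twist":[0,0,0],"grip":70},{"delta_pos":[-6,0,0],"twist":[0,0,0],"grip":70}]'
python3 - <<'E'
from h import *
s=state(); c=imaging.camera_info('wrist'); p,d=imaging.grab_frame('wrist'); save(p,'wrist10.png')
print(s['time_s'],s['ee_pos'],s['ee_rot'],s['force'])
np.savez('/tmp/wrist10.npz',p=p,d=d,ee=s['ee_pos'],er=s['ee_rot'],**c)
p2,d2=imaging.grab_frame('scene'); save(cv2.resize(p2[90:290,80:400],None,fx=2.4,fy=2.4,interpolation=cv2.INTER_CUBIC),'scene10.png')
W=cloud(c,d)
m=(abs(W[...,0]-582)<35)&(abs(W[...,1]-3)<35)&(W[...,2]>137)&(W[...,2]<155); q=W[m]
print(m.sum(),q.mean(0),cv2.minAreaRect(q[:,:2].astype(np.float32)))
if m.sum()>20:
    A=np.c_[q[:,:2]-q[:,:2].mean(0),np.ones(len(q))]; print('tilt',np.linalg.lstsq(A,q[:,2],rcond=None)[0])
E
```

```text
time_s: 22.65
ee_pos: [581.7, 2.5, 224.1]
ee_rot: [-90.1, -0.0, -78.0]
force: [1.4, 0.8, 0.5]
gripper_width: 63.8
time_s: 23.15
ee_pos: [569.0, 60.2, 221.5]
ee_rot: [-90.3, -0.0, -78.1]
force: [0.3, 0.3, -0.2]
gripper_width: 63.7
23.15 [568.95278998  60.2479533  221.54985083] [-9.02502741e+01 -3.21987055e-02 -7.80609674e+01] [ 0.25410118  0.32589764 -0.24921176]
933 [582.71536457   6.86406286 143.50211242] ((583.131591796875, 5.358448028564453), (32.00938034057617, 30.738008499145508), 12.430909156799316)
tilt [ 1.17461676e-02 -6.23564056e-02  1.43502112e+02]
```

View pics/wrist10.png

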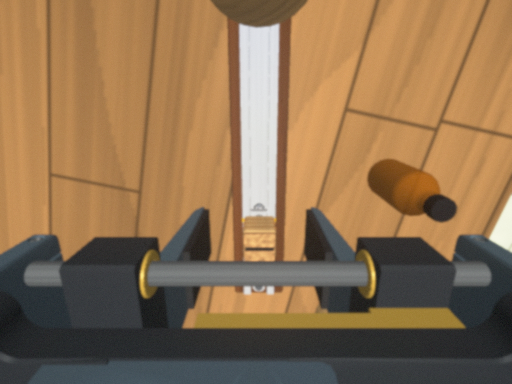

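View pics/scene10.png

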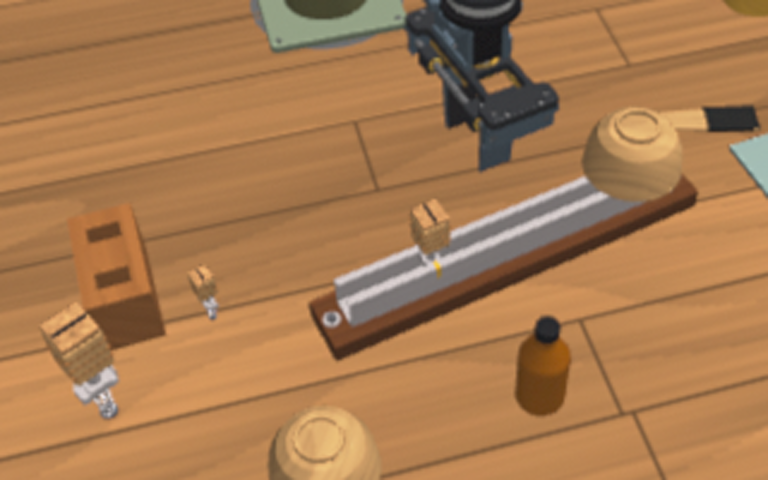

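Post is upright with its cork line across the channel. I'll take one clean view from above to check square and on the mark.

```bash
python3 -m pendant '[{"delta_pos":[2,-1.5,0],"twist":[0,0,0],"grip":90},{"delta_pos":[4,-3,0],"twist":[0,0,0],"grip":90},{"delta_pos":[6,-4,0],"twist":[0,0,0],"grip":90},{"delta_pos":[7,-4,0],"twist":[0,0,0],"grip":90},{"delta_pos":[7,-4,0],"twist":[0,0,0],"grip":90}]'
python3 -m pendant '[{"delta_pos":[0,0,0],"twist":[0,0,0],"grip":90},{"delta_pos":[0,0,0],"twist":[0,0,0],"grip":90},{"delta_pos":[0,0,0],"twist":[0,0,0],"grip":90},{"delta_pos":[0,0,0],"twist":[0,0,0],"grip":90},{"delta_pos":[0,0,0],"twist":[0,0,0],"grip":90}]'
python3 - <<'E'
from h import *
s=state(); c=imaging.camera_info('wrist'); p,d=imaging.grab_frame('wrist'); 
print(s['time_s'],s['ee_pos'].round(1),s['ee_rot'].round(2),s['force'].round(1))
np.savez('/tmp/wrist11.npz',p=p,d=d,ee=s['ee_pos'],er=s['ee_rot'],**c)
save(cv2.resize(p[100:270,150:360],None,fx=3.5,fy=3.5,interpolation=cv2.INTER_CUBIC),'c11.png')
W=cloud(c,d)
m=(abs(W[...,0]-582)<25)&(abs(W[...,1]-3)<25)&(W[...,2]>141.5)&(W[...,2]<150); q=W[m]
print(m.sum(),q.mean(0),cv2.minAreaRect(q[:,:2].astype(np.float32)))
A=np.c_[q[:,:2]-q[:,:2].mean(0),np.ones(len(q))]; print('tilt',np.linalg.lstsq(A,q[:,2],rcond=None)[0])
hsv=cv2.cvtColor(p,cv2.COLOR_RGB2HSV)
y=(hsv[...,0]>20)&(hsv[...,0]<38)&(hsv[...,1]>150)&(W[...,2]>60)&(W[...,2]<80)&(abs(W[...,0]-582)<30)&(abs(W[...,1])<40)
nn,l,st,cc=cv2.connectedComponentsWithStats(y.astype(np.uint8))
for i in range(1,nn):
    if st[i,4]>2: print(cc[i],st[i,4],np.median(W[l==i],0))
E
```

```text
time_s: 23.75
ee_pos: [583.6, -8.7, 261.5]
ee_rot: [-90.2, -0.0, -78.2]
force: [-0.6, 1.0, -0.1]
gripper_width: 82.1
time_s: 24.25
ee_pos: [583.5, -6.8, 262.0]
ee_rot: [-90.2, 0.0, -78.0]
force: [-0.3, -0.1, -0.5]
gripper_width: 81.9
24.25 [583.5  -6.8 262. ] [-90.21   0.   -77.98] [-0.3 -0.1 -0.5]
841 [583.31856216   4.08316839 143.93564332] ((583.6358642578125, 3.947103500366211), (31.018522262573242, 32.526607513427734), 11.162515640258789)
tilt [-7.08293037e-03  6.80700266e-03  1.43935643e+02]
```

View pics/c11.png

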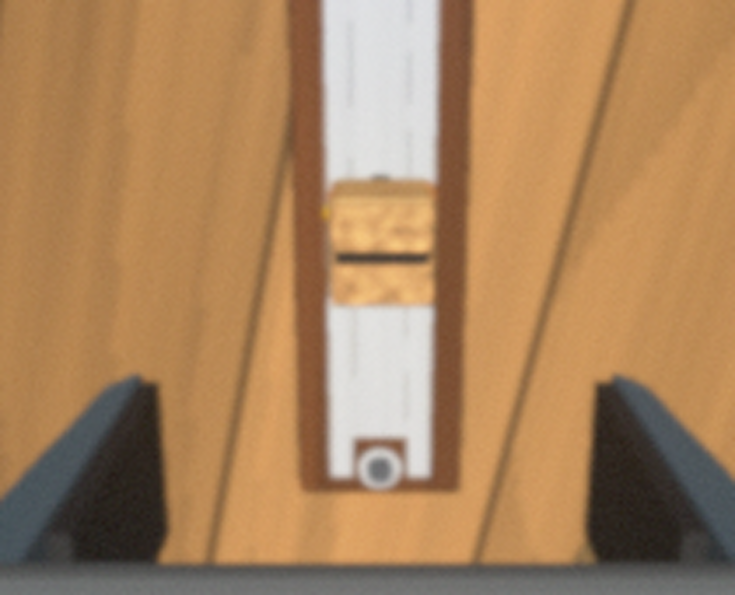

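```bash
python3 -c "
from workcell import job,state
print(job.job_done()); print(state()['time_s'])"
```

```text
the job is handed in; nothing more can be done
None
the job is handed in; nothing more can be done
```

The post is fitted and locked at the yellow mark, but the 20 N limit on the channel was broken during the tug. I aimed for about 15 N. The wrist force went on rising to about 24 N after I stopped commanding, roughly 23 N of it on the post. It stayed above 20 N for between half a second and a second and a half.

**What I did:** I took the middle-sized post from the rack and lowered its nut through the slot. I felt the spring touch the floor at TCP z of about 118 mm, pressed about 17 mm further, turned it 90° clockwise and let it rise until the lips caught it. It held through the tug. I then let go with about 6 N still pulling up and 7 N sideways on the wrist, because the arm was unloading slowly.

**Last checks, from the wrist camera:**

| Check | Result |
|---|---|
| Centre of cork top | (583.3, 4.1) mm, against a mark estimate of about (582.8, 3.5) |
| Tilt | about 0.5° |
| Head yaw | about 11–12°, channel about 12°; cork line across the slot |
| Head centre above lips | about 49 mm, within the 38–50 mm range |

- **Mark position:** the head hid most of the marks in the last view, so the mark position comes from earlier pictures.
- **Rail height:** the lips measured at about z = 70 mm, not the 61 mm I took from the channel and batten heights. I worked from the measured value.
- **Other objects:** the bowls, bottle and spatula look untouched in the last pictures; I did not measure them.
- **Time:** about 24 s of the 64 s allowed; at hand-in the gripper was open, clear above the post.

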